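# Close a controller housing with its slide-in lid

### The job

Close the repaired controller: its thin steel lid lies flat on the raised shelf, too thin to pick up there, so press on it lightly and slide it out over the shelf's front edge until the end overhangs enough to be pinched by its side edges. Pick it up without dropping it on the bench, feed it into the grooves at the open end of the black housing held in the vice and push it gently until it is fully home against the far end. Leave the other things on the shelf and bench where they are.

Things in the scene. Friction and masses are not known exactly. Their poses are not given: they have to be found in the camera images.
- lid: the loose lid: bare bright steel plate, 110 mm long (its x) x 60 mm wide (its y) x 3 mm thick, 120 to 200 g, corners cut back 6 mm at 45 degrees, both ends and faces alike. Origin at the centre of its underside, z up. Friction on the shelf's mat about 0.3. It must never be pressed on the shelf or pushed against the housing with more than 20 N: creep down onto it, slower than 5 mm/s
- lid_center (a point): the middle of the lid's thickness at its centre, 1.5 mm above its underside
- riser: the fixed raised shelf: blue-matted board 280 mm deep (x) x 300 mm wide (y) x 16 mm thick on steel cheeks with adjustable feet; its top is 62 to 74 mm above the bench, 70 mm above this origin, which lies under its centre. x points away from its front edge, which faces the robot's side and is open in front and below. On its rear half stand a red meter (34 mm high) and a solder spool (38 mm)
- riser_edge (a point): the middle of the shelf's straight front top edge; same axes as the shelf: x points inwards over the board, y along the edge, z up
- housing: the fixed black housing, 108 mm long (x) x 70 mm wide (y), green circuit board inside, clamped in a low blue vice (jaws up to 52 mm above this origin, 56 mm to either side, from 29 mm behind the open end). Origin near the bench (-4 to +4 mm) under the housing's centre; x points from the open end (x = -54 mm) to the end plate that is the stop (inner face x = +50 mm)
- housing_mouth (a point): middle of the open end, at the height of the ledges (62 mm above the housing's origin); axes as the housing: x points inwards, the way the lid slides. Two ledges, 4 mm wide, run along the sides for the full length; the lid rests on them. For the first 24 mm they lie bare and nothing there is higher, so the lid's leading end can be laid on them from above
- lid_home (a point): where the lid's centre (point lid_center) comes to lie when the lid is fully home against the stop; axes as the housing. The lid's trailing end then stands 6 mm out of the open end
- meter: bystander: red multimeter on the shelf, 75 x 150 x 34 mm, origin under its centre
- solder_spool: bystander: solder spool on the shelf, 54 mm across, 38 mm high, origin under its centre
- screwdriver: bystander on the bench: screwdriver with yellow handle, 170 mm long, 26 mm high, origin under its middle
- tweezers: bystander on the bench: steel tweezers, 125 mm long, 6 mm high, origin under their middle
- flux_bottle: bystander on the bench: small amber bottle, 36 mm across, 75 mm high, origin under its centre
- screw_tray: bystander on the bench: grey tray, 90 x 65 x 18 mm, origin under its centre
- engine_unit: bystander on the bench: black engine control unit with its green board bare, 160 x 125 x 34 mm, origin under its centre
- groove_start (a point): where the grooves begin, 24 mm inside the open end, at ledge height, in the middle; axes as the housing. From here to the stop each ledge has a lip over it (underside 5 mm, top 8 mm above the ledge: a groove 5 mm high) and side walls stand 62 mm apart inside, 70 mm outside
Mind the look-alikes: they are no part of the job. There is more than one size of the lid; the job needs the middle-sized.

How it is judged:
By the outcome, as a careful person would: the job done as asked, in the order asked, and still so for the second after the job is handed in, with the robot touching nothing.
It also fails if it takes over 72 s, if anything falls off the work surface, if the arm or the gripper's body presses on something with over 40 N, if the wrist force passes 120 N, or if a joint passes its speed limit or range.

### The arm

A 6-joint arm with a two-finger parallel gripper is mounted at the origin on the work surface. World frame = base frame: x ahead of the robot, y to its left, z up, the work surface at z = 0. Lengths are in mm, angles in degrees, forces in N, time in s.
With the tool pointing down it reaches from about 350 to 850 mm from the base axis. Payload 8.1 kg.
Tool frame: the origin (TCP) lies at the very end of the fingers, on their centre line; the grasp point (between the pads) lies 19 mm behind it; z points along the fingers, y is the direction in which the jaws open and shut (so a half turn about z gives the same grasp; the last joint's range is limited). The gripper opens to 85 mm and grips with 20 to 120 N. Pads are 22 mm wide; open, the fingers measure 114 mm over their backs; the gripper's body (76 mm by 85 mm) begins 54 mm behind the grasp point. The pads swing forward as they close: fully open they stand 13 mm farther back than shut.
Start: joints at [67.815, 7.471, 85.268, -0, 87.261, -4.893], TCP at [178.322, 572.893, 198.092] pointing down, gripper open.
Joint ranges: [-169.43, 169.43], [-51.17, 129.36], [1.28, 143.12], [-76.62, 256.62], [0, 156.53], [-152.29, 152.29]. Speed limits (degrees/s): [136.94, 136.94, 159.86, 180, 180, 180].

### API

Orientations are given as [roll, pitch, yaw] about the fixed x, y, z axes, in that order (R = Rz(yaw) Ry(pitch) Rx(roll)).
In Python, from bench import r, eyes gives the robot as it stands. The module is installed in compiled form; this text tells all that it offers.
- The arm moves only by the tool play_rows, never from a script. Its argument "deltas" is a list of rows, each a list of 3 entries, a list of its own where there are three numbers: the shift along the tool's x, y, z in m, then the turn, a rotation vector about the tool's x, y, z in rad, then the closure, from 0 (fully open) to 1 (shut). A call has 1 to 8 rows; each row shifts and turns the pose as measured when the row begins, along the tool's axes as they then stand; what a row does not reach is not made up. A row lasts 1/8 s, in which the tool goes at most 62.5 mm and 10.7 degrees, less where a joint would pass 70% of its speed; a pose out of reach is approached as far as the arm can. A call with a gripper value outside its range is refused whole. The fingers move at their own pace and stop on an object; "force" is the grip in N (left out, the last holds). Time passes only in rows, so rows that do not move let the fingers close. It gives the time, the measured TCP pose, the force and the opening at its end, in the units of the state.
- r.sense(): the state, without advancing time (a new reading comes with each control period).
- eyes.snapshot(name): name is "scene" or "top"; returns the picture (420x560x3 uint8, red, green, blue); there is no depth.
- eyes.get_calibration(name): a dict with "mtx" (3x3 intrinsics, pixels), "R" (3x3) and "t" (3): a world point X has camera coordinates R X + t. Camera axes: x right, y down, z forward; pixel columns grow to the right and rows downward; lengths in mm; the calibration is good to about 2 mm. A picture is of the moment at which its call begins. get_calibration takes no time and is no camera call.
- r.hand_in(): hands the job in, once; it reports no verdict.
The state is a dict: "time": time; "joint_pos": joint angles; "qd": joint speeds; "joint_efforts": joint torques, N m; "tool_pos": TCP position; "tcp_rot": TCP orientation; "ft_force": force on the tool from outside, world axes, zero at the start; "wrist_torque": the same for the moment, N m; "finger_gap": finger opening in mm.
Only numpy, scipy, OpenCV 4.12 (cv2) and the standard library are available. Lean on these libraries where they do the work, as an engineer would, in place of code of your own. Each camera call takes 0.05 s, during which the arm holds its last target. There are 200 camera calls.

## Working session

There is one attempt and no reset: what is moved stays moved. The work goes in short steps, Python scripts to look and compute and a tool call to move; the robot and the scene stay as the last step left them, time stands still between calls to the robot, and variables do not carry over. Pictures are saved under pics/ and viewed, about 8 in all and at most 12, crops included, and the job is handed in when it is done.

Besides the shell and the picture viewer there is one more tool, called after "Emit:" in YAML: its name, and indented under it one key for each argument. play_rows: Moves the arm, as the interface text tells. Its arguments: {"type":"object","properties":{"deltas":{"type":"array"},"force":{"type":"number"}},"required":["deltas"]}

```bash
mkdir -p pics; ls; python3 - <<'E'
from bench import r, eyes
import cv2, numpy as np
np.set_printoptions(precision=3,suppress=True)
print(r.sense())
for n in ("scene","top"):
    im=eyes.snapshot(n); cv2.imwrite(f"pics/{n}0.png",im[:,:,::-1])
    c=eyes.get_calibration(n); print(n,c, "campos",-np.array(c["R"]).T@np.array(c["t"]))
E
```

```text
pics
{'time': 0.0, 'joint_pos': array([67.816,  7.515, 85.331,  0.001, 87.26 , -4.895]), 'qd': array([-0.122, -0.023, -0.031,  0.056,  0.009, -0.105]), 'joint_efforts': array([ -0.001, -56.941, -50.054,  -0.   ,   0.015,  -0.   ]), 'tool_pos': array([178.076, 572.325, 197.035]), 'tcp_rot': array([-179.895,   -0.01 ,  162.711]), 'ft_force': array([0.144, 0.361, 0.085]), 'wrist_torque': array([-0.027,  0.048, -0.01 ]), 'finger_gap': 85.31457157836675}
scene {'mtx': array([[398.703,   0.   , 276.989],
       [  0.   , 398.703, 212.945],
       [  0.   ,   0.   ,   1.   ]]), 'R': array([[ 0.611,  0.791,  0.009],
       [ 0.692, -0.528, -0.492],
       [-0.385,  0.308, -0.87 ]]), 't': array([-354.807, -327.282, 1365.571])} campos [ 968.542 -312.282 1030.627]
top {'mtx': array([[470.   ,   0.   , 272.192],
       [  0.   , 470.   , 209.589],
       [  0.   ,   0.   ,   1.   ]]), 'R': array([[-0.029, -1.   , -0.   ],
       [-0.985,  0.028, -0.17 ],
       [ 0.17 , -0.005, -0.985]]), 't': array([  33.96 ,  537.582, 1433.335])} campos [ 286.884   25.658 1503.873]
```

View pics/scene0.png

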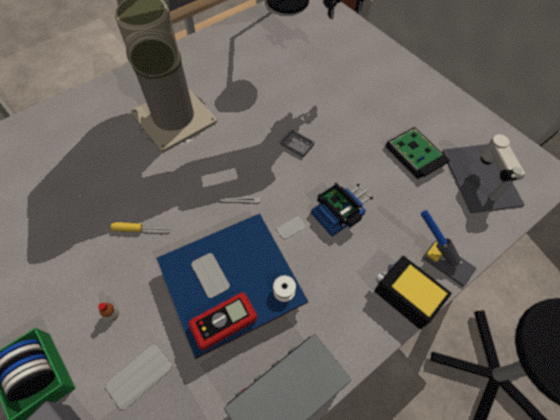

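View pics/top0.png

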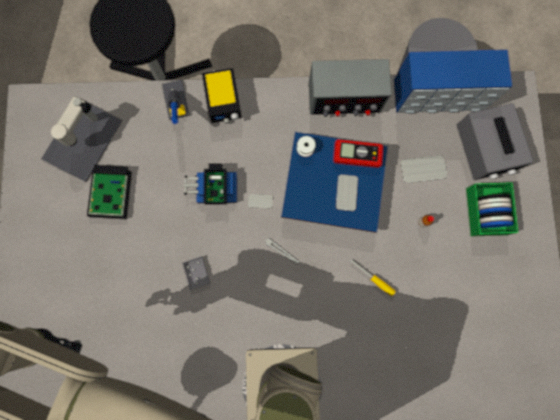

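The scene shows the blue shelf (230,280) carrying a bare plate (210,275), the red meter and the spool, and the housing in the blue vice (340,205). There are look-alike plates at top-view pixels (260,200), (284,285) and (424,169). The plate on the shelf is at (347,193). I'll measure all four and crop in closer.

```bash
cat > h.py <<'E'
import numpy as np, cv2
from bench import r, eyes
np.set_printoptions(precision=2,suppress=True)
def ray(n,px,z):
    c=eyes.get_calibration(n); R=np.array(c["R"]);t=np.array(c["t"]);K=np.array(c["mtx"])
    px=np.atleast_2d(np.array(px,float)); d=(np.linalg.inv(K)@np.c_[px,np.ones(len(px))].T).T@R
    o=-R.T@t; return o+d*((z-o[2])/d[:,2])[:,None]
def proj(n,X):
    c=eyes.get_calibration(n); X=np.atleast_2d(X); p=(X@np.array(c["R"]).T+c["t"])@np.array(c["mtx"]).T
    return p[:,:2]/p[:,2:]
E
python3 - <<'E'
from h import *
T=cv2.imread("pics/top0.png");S=cv2.imread("pics/scene0.png")
a=cv2.resize(T[120:240,180:400],None,fx=3.6,fy=3.6,interpolation=cv2.INTER_CUBIC)
b1=cv2.resize(T[155:215,180:245],(390,360),interpolation=cv2.INTER_CUBIC)
b2=cv2.resize(S[170:240,300:380],(400,350),interpolation=cv2.INTER_CUBIC)
cv2.imwrite("pics/a.png",a[:600,:800])
o=np.zeros((360,795,3),np.uint8);o[:360,:390]=b1;o[:350,392:792]=b2;cv2.imwrite("pics/b.png",o)
hsv=cv2.cvtColor(T,cv2.COLOR_BGR2HSV)
for (c,r_),z in (((347,193),71),((260,200),3),((284,285),3),((424,169),3)):
    w=T[r_-30:r_+30,c-30:c+30].astype(int); 
    m=np.zeros((62,62),np.uint8); g=T[r_-30:r_+30,c-30:c+30].copy()
    cv2.floodFill(g,m,(30,30),0,(9,9,9),(9,9,9),8|cv2.FLOODFILL_FIXED_RANGE*1|(1<<8)|cv2.FLOODFILL_MASK_ONLY)
    m=m[1:-1,1:-1]; cs,_=cv2.findContours(m,cv2.RETR_EXTERNAL,cv2.CHAIN_APPROX_NONE); k=max(cs,key=cv2.contourArea)
    q=ray("top",k.reshape(-1,2)+[c-30,r_-30],z)
    print((c,r_),m.sum(),cv2.minAreaRect(q[:,:2].astype(np.float32)))
bl=cv2.inRange(hsv,(100,120,30),(125,255,255)); bl[:125]=0;bl[:,:270]=0;bl[:,395:]=0
bl=cv2.morphologyEx(bl,cv2.MORPH_CLOSE,np.ones((5,5)))
cs,_=cv2.findContours(bl,cv2.RETR_EXTERNAL,cv2.CHAIN_APPROX_NONE);k=max(cs,key=cv2.contourArea)
q=ray("top",k.reshape(-1,2),68)[:,:2].astype(np.float32)
R=cv2.minAreaRect(q);print("shelf",R,cv2.boxPoints(R))
E
```

```text
(347, 193) 537 ((582.83349609375, -214.3431854248047), (52.930747985839844, 102.08740997314453), 86.62794494628906)
(260, 200) 300 ((576.9401245117188, 57.01775360107422), (78.16510009765625, 43.03660202026367), 88.3436279296875)
(284, 285) 385 ((302.4347839355469, -10.521942138671875), (105.52324676513672, 37.7061882019043), 69.47819519042969)
(424, 169) 897 ((665.0634155273438, -483.8838195800781), (75.26409149169922, 144.4065399169922), 3.2466607093811035)
shelf ((621.041748046875, -180.75457763671875), (293.88446044921875, 276.3944396972656), 79.05172729492188) [[ 457.45 -298.78]
 [ 728.82 -351.27]
 [ 784.63  -62.73]
 [ 513.27  -10.24]]
```

View pics/a.png

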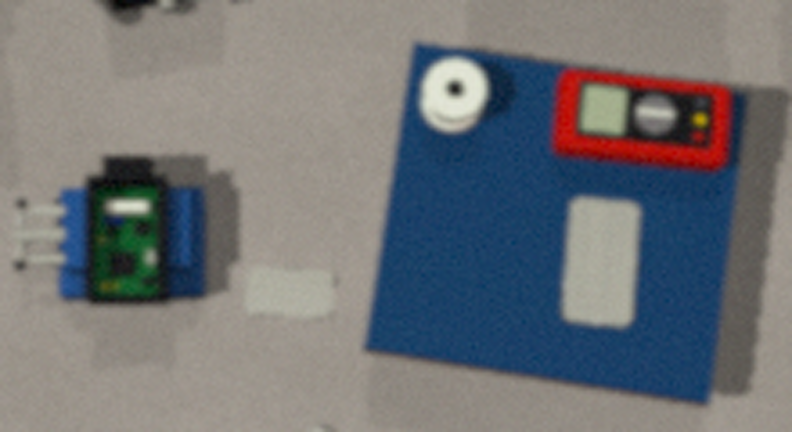

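View pics/b.png

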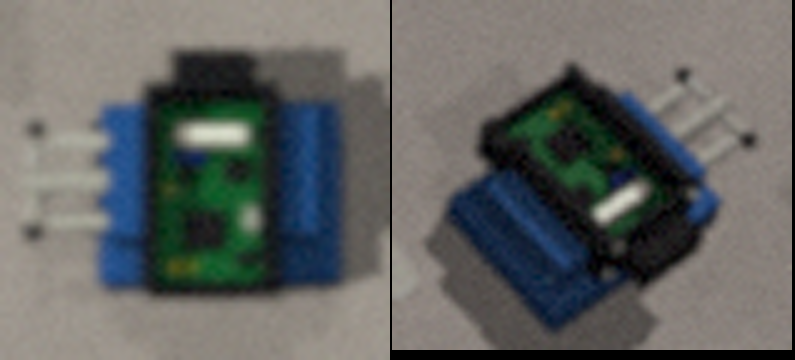

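The shelf plate measures about 108×58 mm, so it is the middle-sized lid. The others are about 80×45 and 150×78, plus a lit patch at (284,285) that is not a plate. The housing's open end faces the robot: in the top crop the high jaws stop about 28 mm short of that end. Next I'll fit edges and heights.

```bash
cat > m.py <<'E'
from h import *
T=cv2.imread("pics/top0.png");S=cv2.imread("pics/scene0.png")
def quad(im,roi,lo,hi,close=5,fac=8):
    x0,y0,x1,y1=roi; c=cv2.resize(im[y0:y1,x0:x1],None,fx=fac,fy=fac,interpolation=cv2.INTER_CUBIC)
    m=cv2.inRange(cv2.cvtColor(c,cv2.COLOR_BGR2HSV),lo,hi); m=cv2.morphologyEx(m,cv2.MORPH_CLOSE,np.ones((close*fac,)*2)); m=cv2.morphologyEx(m,cv2.MORPH_OPEN,np.ones((3*fac,)*2))
    k=max(cv2.findContours(m,0,cv2.CHAIN_APPROX_NONE)[0],key=cv2.contourArea)
    hull=cv2.convexHull(k); e=0.005*cv2.arcLength(hull,True); q=hull
    while len(q)>4: q=cv2.approxPolyDP(hull,e,True); e*=1.15
    q=q.reshape(-1,2).astype(float); P=k.reshape(-1,2).astype(float); L=[]
    for i in range(4):      # refit each side by a line on the contour points near it
        a,b=q[i],q[(i+1)%4]; u=(b-a)/np.linalg.norm(b-a); s=(P-a)@u/np.linalg.norm(b-a); d=np.abs((P-a)@[-u[1],u[0]])
        pt=P[(s>.15)&(s<.85)&(d<1.2*fac)]; vx,vy,cx,cy=cv2.fitLine(pt.astype(np.float32),cv2.DIST_HUBER,0,.01,.01).ravel(); L.append(np.cross([cx,cy,1],[cx+vx,cy+vy,1]))
    out=[np.cross(L[i-1],L[i]) for i in range(4)]
    return np.array([p[:2]/p[2] for p in out])/fac-.5+.5/fac+[x0,y0]
def tri(p,s):
    A=[]
    for n,uv in (("top",p),("scene",s)):
        c=eyes.get_calibration(n); M=np.array(c["mtx"])@np.c_[c["R"],c["t"]]; A+=[uv[0]*M[2]-M[0],uv[1]*M[2]-M[1]]
    A=np.array(A)/np.linalg.norm(A,axis=1)[:,None]; return np.linalg.lstsq(A[:,:3],-A[:,3],rcond=None)[0]
if __name__=="__main__":
    def match(a,b,z):
        A=ray("top",a,z);B=ray("scene",b,z)
        for i in range(4):
            j=np.argmin(np.linalg.norm(A-B,axis=1) if 0 else np.linalg.norm(B[:,:2]-A[i,:2],axis=1)); print(a[i],b[j],"tri",tri(a[i],b[j]),"top@z",A[i],"scene@z",B[j])
    bl=((98,110,25),(128,255,255)); gr=((0,0,120),(180,70,255))
    print("shelf");match(quad(T,(270,122,398,242),*bl,close=12),quad(S,(145,205,320,362),*bl,close=12),68)
    print("lid");match(quad(T,(332,168,364,216),*gr),quad(S,(186,246,236,302),*gr),71)
    gn=((40,70,30),(95,255,255))
    for n,im,roi in (("top",T,(190,160,240,210)),("scene",S,(312,178,375,230))):
        q=quad(im,roi,*gn,close=6); R=ray(n,q,65); print(n,"green",q.tolist(),R)
E
python3 m.py
```

```text
shelf
[294.02 141.01] [307.32 301.48] tri [776.38 -60.12  23.23] top@z [753.79 -57.27  68.  ] scene@z [787.02 -66.    68.  ]
[384.33 167.3 ] [195.07 358.07] tri [ 705.55 -366.09  -65.02] top@z [ 659.41 -338.36   68.  ] scene@z [ 731.82 -355.62   68.  ]
[376.46 231.49] [156.54 258.23] tri [ 456.25 -302.85   62.4 ] top@z [ 456.97 -300.05   68.  ] scene@z [ 459.98 -303.42   68.  ]
[282.04 216.34] [259.05 214.1 ] tri [512.99 -11.45  61.66] top@z [512.49 -11.3   68.  ] scene@z [515.83 -13.74  68.  ]
lidTraceback (most recent call last):
  File "m.py", line 27, in <module>
    print("lid");match(quad(T,(332,168,364,216),*gr),quad(S,(186,246,236,302),*gr),71)
                       ~~~~^^^^^^^^^^^^^^^^^^^^^^^^^
  File "m.py", line 12, in quad
    pt=P[(s>.15)&(s<.85)&(d<1.2*fac)]; vx,vy,cx,cy=cv2.fitLine(pt.astype(np.float32),cv2.DIST_HUBER,0,.01,.01).ravel(); L.append(np.cross([cx,cy,1],[cx+vx,cy+vy,1]))
                                                   ~~~~~~~~~~~^^^^^^^^^^^^^^^^^^^^^^^^^^^^^^^^^^^^^^^^^^^^^^^^
cv2.error: OpenCV(4.12.0) /io/opencv/modules/imgproc/src/linefit.cpp:50: error: (-215:Assertion failed) count > 0 in function 'fitLine2D_wods'
```

The front edge is consistent: 296 mm long, z about 62–66, yaw -11°. For the lid and housing I'll switch to minAreaRect.

```bash
cat > mr.py <<'E'
from m import *
def mrect(n,im,roi,lo,hi,z,fac=8,close=3):
    x0,y0,x1,y1=roi; c=cv2.resize(im[y0:y1,x0:x1],None,fx=fac,fy=fac,interpolation=cv2.INTER_CUBIC)
    m=cv2.inRange(cv2.cvtColor(c,cv2.COLOR_BGR2HSV),lo,hi); m=cv2.morphologyEx(m,cv2.MORPH_CLOSE,np.ones((close*fac,)*2)); m=cv2.morphologyEx(m,cv2.MORPH_OPEN,np.ones((2*fac,)*2))
    k=max(cv2.findContours(m,0,cv2.CHAIN_APPROX_NONE)[0],key=cv2.contourArea).reshape(-1,2)/fac-.5+.5/fac+[x0,y0]
    M=cv2.moments(k.astype(np.float32)); ce=np.array([M["m10"],M["m01"]])/M["m00"]
    q=ray(n,k,z)[:,:2].astype(np.float32); R=cv2.minAreaRect(q)
    print(n,"px",ce,"centroid",ray(n,ce,z)[0],"rect c",np.array(R[0]),"size",np.array(R[1]),"ang %.1f"%R[2]); return ce,k
if __name__=="__main__":
    gr=((0,0,110),(180,80,255)); gn=((40,70,30),(95,255,255)); dk=((0,0,0),(180,255,52))
    a,_=mrect("top",T,(332,168,364,216),*gr,68); b,_=mrect("scene",S,(186,246,236,302),*gr,68); print("lid tri",tri(a,b))
    a,_=mrect("top",T,(190,160,240,210),*gn,65,close=8); b,_=mrect("scene",S,(312,178,375,230),*gn,65,close=8); print("green tri",tri(a,b))
    print("top rows through the housing V/H: ")
    hv=cv2.cvtColor(T,cv2.COLOR_BGR2HSV)
    for row in (174,180,186,192,198,201,203): print(row,T[row,192:242].max(1).tolist())
    for col in (205,210,215,220,224): print("col",col,T[160:212,col].max(1).tolist())
E
python3 mr.py
```

```text
top px [346.7  192.51] centroid [ 581.88 -215.4    68.  ] rect c [ 581.94 -215.32] size [ 65.91 116.07] ang 82.2
scene px [210.31 275.07] centroid [ 583.77 -217.97   68.  ] rect c [ 582.36 -217.97] size [ 61.84 112.46] ang 82.9
lid tri [ 580.99 -216.77   62.42]
top px [214.88 187.19] centroid [611.42 195.9   65.  ] rect c [612.19 195.84] size [101.58  64.08] ang 0.4
scene px [338.98 201.99] centroid [620.13 190.31  65.  ] rect c [621.13 190.02] size [93.67 48.87] ang 2.1
green tri [614.81 197.62  50.6 ]
top rows through the housing V/H: 
174 [153, 152, 150, 141, 131, 136, 136, 137, 141, 137, 128, 104, 62, 36, 40, 47, 51, 56, 60, 55, 64, 66, 76, 86, 91, 94, 90, 88, 90, 85, 76, 66, 34, 34, 53, 70, 88, 96, 113, 123, 114, 90, 83, 87, 87, 85, 92, 95, 99, 96]
180 [160, 154, 151, 135, 120, 132, 131, 135, 141, 140, 128, 101, 62, 30, 31, 50, 51, 49, 60, 75, 87, 83, 69, 79, 81, 82, 85, 85, 86, 84, 72, 63, 41, 38, 50, 70, 83, 92, 114, 121, 110, 90, 85, 85, 80, 77, 91, 93, 98, 97]
186 [152, 151, 153, 146, 140, 134, 139, 144, 141, 139, 124, 101, 61, 30, 44, 63, 75, 65, 56, 55, 57, 76, 88, 93, 89,
[... 1452 characters left out ...]
]
col 215 [157, 155, 135, 87, 49, 32, 28, 34, 35, 30, 19, 31, 49, 73, 86, 140, 199, 216, 179, 119, 79, 66, 80, 84, 86, 94, 93, 90, 87, 74, 47, 31, 30, 39, 31, 31, 52, 78, 93, 91, 92, 72, 45, 39, 82, 124, 142, 145, 140, 142, 140, 142]
col 220 [154, 158, 140, 97, 47, 39, 36, 30, 27, 23, 21, 27, 58, 75, 90, 126, 170, 182, 158, 116, 86, 59, 31, 38, 36, 62, 86, 93, 101, 114, 120, 129, 125, 107, 98, 92, 82, 53, 48, 64, 75, 70, 46, 45, 89, 128, 143, 143, 141, 143, 140, 142]
col 224 [148, 154, 149, 123, 101, 94, 95, 94, 72, 44, 32, 34, 39, 36, 34, 44, 29, 34, 39, 38, 41, 39, 36, 36, 37, 38, 43, 41, 38, 39, 38, 44, 42, 28, 32, 38, 31, 29, 34, 38, 42, 32, 24, 45, 92, 126, 140, 142, 144, 139, 144, 141]
```

```bash
python3 - <<'E'
from h import *
L=ray("top",[[203.55,174],[203.45,192]],70); Rr=ray("top",[[226.35,174],[226.42,192]],55)
print("L",L,"R",Rr); 
for e in (L,Rr): d=e[0]-e[1]; print("yaw",np.degrees(np.arctan2(d[1],d[0])))
print("far",ray("top",[[205,168.7],[224,168.6]],70)[:,:2],"near62",ray("top",[[215,204.2]],62),"near40",ray("top",[[215,204.2]],40))
# scene-view check: project predicted housing corners
S=cv2.imread("pics/scene0.png")
c=np.array([614,194.]);yaw=np.radians(-1)
X=[];
for x,y,z in ((-54,-35,62),(-54,35,62),(-30,-35,70),(-30,35,70),(54,35,70),(54,-35,70)):
    X.append([c[0]+x*np.cos(yaw)-y*np.sin(yaw),c[1]+x*np.sin(yaw)+y*np.cos(yaw),z])
p=proj("scene",X); x0,y0,f=295,165,8
im=cv2.resize(S[165:240,295:385],None,fx=f,fy=f,interpolation=cv2.INTER_CUBIC)
for q in p: cv2.circle(im,tuple(int(v) for v in (q-[x0,y0]+.5)*f),4,(0,0,255),-1)
cv2.imwrite("pics/c.png",im)
E
```

```text
L [[653.67 230.49  70.  ]
 [595.99 231.03  70.  ]] R [[655.42 160.39  55.  ]
 [597.14 160.89  55.  ]]
yaw -0.5428201294143966
yaw -0.4891941508486922
far [[670.67 225.86]
 [669.27 166.16]] near62 [[557.8  196.32  62.  ]] near40 [[561.93 198.93  40.  ]]
```

View pics/c.png

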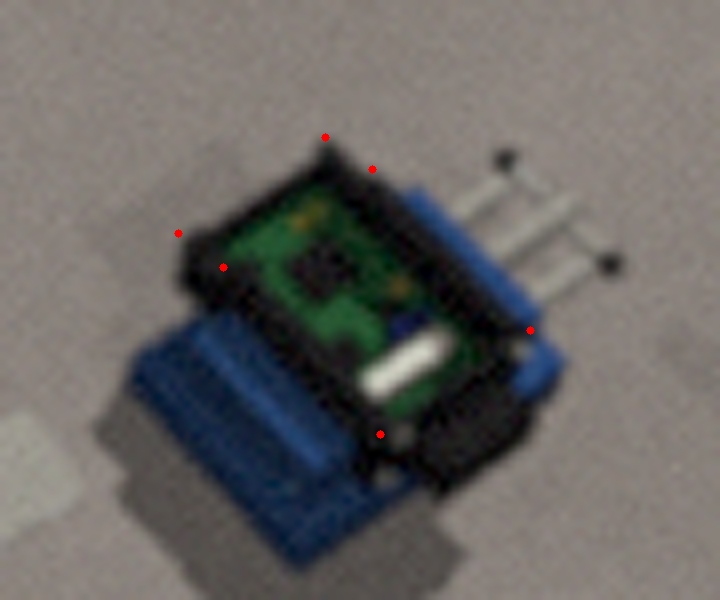

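Estimates: lid centre (582,-216.5) with yaw -7.5°, top at about 66–70 mm. Shelf front edge runs (456.5,-302) to (513,-11.5). Housing centre is (615.5,195.7) with yaw -0.5°, and its mouth is at x≈561. I'll write a move helper and go to the lid.

```bash
cat > go.py <<'E'
import sys
from h import *
from scipy.spatial.transform import Rotation as Ro
# go.py x y z yaw : remaining shift (m) and turn (rad) in the present tool frame
s=r.sense(); x,y,z,w=map(float,sys.argv[1:5])
A=Ro.from_euler("xyz",s["tcp_rot"],degrees=True); B=Ro.from_euler("xyz",[180,0,w],degrees=True)
d=A.inv().apply(np.array([x,y,z])-s["tool_pos"]); n=np.linalg.norm(d)
with np.printoptions(precision=4,suppress=True):
    print("t",s["time"],"pos",s["tool_pos"],"rot",s["tcp_rot"],"gap %.1f"%s["finger_gap"],"F",s["ft_force"],"j",s["joint_pos"])
    print("shift m",d/1000,"len",n,"turn rad",(A.inv()*B).as_rotvec(),"per row @60mm:",d/1000/max(1,np.ceil(n/60)),"rows",np.ceil(n/60))
E
python3 go.py 587 -217 110 172.5
```

```text
t 0.1 pos [178.1038 572.4016 197.1521] rot [-179.9067   -0.0086  162.7102] gap 85.0 F [-0.503  -0.2485 -0.2321] j [67.8164  7.5117 85.3218  0.0006 87.2602 -4.8938]
shift m [-0.625  -0.6321  0.0881] len 893.2785208698061 turn rad [-0.0016 -0.0003 -0.1709] per row @60mm: [-0.0417 -0.0421  0.0059] rows 15.0
```

Emit:
play_rows:
  deltas:
    - [[-0.042, -0.042, 0.003], [0, 0, 0], 1]
    - [[-0.042, -0.042, 0.003], [0, 0, 0], 1]
    - [[-0.042, -0.042, 0.003], [0, 0, 0], 1]
    - [[-0.042, -0.042, 0.003], [0, 0, 0], 1]
    - [[-0.042, -0.042, 0.003], [0, 0, 0], 1]
    - [[-0.042, -0.042, 0.003], [0, 0, 0], 1]
    - [[-0.042, -0.042, 0.003], [0, 0, 0], 1]
    - [[-0.042, -0.042, 0.003], [0, 0, 0], 1]
  force: 40

```text
time: 1.1
tool_pos: [402.1, 141.3, 169.4]
tcp_rot: [-179.7, -0.1, 163.2]
ft_force: [0.6, 0.4, 0.2]
finger_gap: 0.3
```

```bash
python3 go.py 587 -217 110 172.5
```

```text
t 1.1 pos [402.1401 141.2876 169.3845] rot [-179.6698   -0.051   163.1797] gap 0.3 F [0.6057 0.4499 0.2228] j [ 12.7059 -19.4989 113.3526  -0.2627  86.3536 -60.4568]
shift m [-0.2807 -0.2891  0.0608] len 407.5165395473614 turn rad [-0.0057 -0.0014 -0.1627] per row @60mm: [-0.0401 -0.0413  0.0087] rows 7.0
```

Emit:
play_rows:
  deltas:
    - [[-0.04, -0.041, 0.006], [0, 0, 0], 1]
    - [[-0.04, -0.041, 0.006], [0, 0, 0], 1]
    - [[-0.04, -0.041, 0.006], [0, 0, 0], 1]
    - [[-0.04, -0.041, 0.006], [0, 0, 0], 1]
    - [[-0.04, -0.041, 0.006], [0, 0, 0], 1]
    - [[-0.04, -0.041, 0.006], [0, 0, 0], 1]
    - [[-0.03, -0.03, 0.006], [0, 0, 0], 1]
    - [[0, 0, 0], [0, 0, -0.16], 1]

```text
time: 2.1
tool_pos: [583.1, -217.9, 123.4]
tcp_rot: [-179.8, -0.3, 172.2]
ft_force: [-0.9, 0.6, 0.7]
finger_gap: 0.1
```

```bash
python3 go.py 587 -217 80 172.5
```

```text
t 2.1 pos [ 583.0574 -217.8686  123.3876] rot [-179.7845   -0.2674  172.171 ] gap 0.1 F [-0.887   0.5997  0.6829] j [ -25.0246   13.6525   86.2006   -0.289    80.3388 -107.1471]
shift m [-0.004   0.0016  0.0434] len 43.57500027705848 turn rad [-0.0037 -0.0047 -0.0057] per row @60mm: [-0.004   0.0016  0.0434] rows 1.0
```

Emit:
play_rows:
  deltas:
    - [[-0.004, 0.0016, 0.015], [-0.004, -0.005, 0], 1]
    - [[0, 0, 0.013], [0, 0, 0], 1]
    - [[0, 0, 0.009], [0, 0, 0], 1]
    - [[0, 0, 0.005], [0, 0, 0], 1]
    - [[0, 0, 0.0005], [0, 0, 0], 1]
    - [[0, 0, 0.0005], [0, 0, 0], 1]
    - [[0, 0, 0.0005], [0, 0, 0], 1]
    - [[0, 0, 0.0005], [0, 0, 0], 1]

```text
time: 3.1
tool_pos: [586.6, -215.0, 75.5]
tcp_rot: [179.9, -0.1, 171.8]
ft_force: [-0.6, 0.2, -0.0]
finger_gap: -0.2
```

```bash
python3 go.py 587 -217 68 172.5
```

```text
t 3.1 pos [ 586.58   -214.9839   75.5109] rot [179.9293  -0.0538 171.7882] gap -0.2 F [-0.5697  0.1868 -0.0242] j [ -24.8625   16.214    88.3753    0.054    75.4825 -106.6642]
shift m [-0.0007 -0.0019  0.0075] len 7.788133363693834 turn rad [ 0.0012 -0.0009 -0.0124] per row @60mm: [-0.0007 -0.0019  0.0075] rows 1.0
```

Emit:
play_rows:
  deltas:
    - [[0, -0.0018, 0.0004], [0, 0, -0.012], 1]
    - [[0, 0, 0.0004], [0, 0, 0], 1]
    - [[0, 0, 0.0004], [0, 0, 0], 1]
    - [[0, 0, 0.0004], [0, 0, 0], 1]

```text
time: 3.6
tool_pos: [586.6, -217.2, 74.3]
tcp_rot: [179.9, -0.0, 172.5]
ft_force: [0.3, -0.2, 0.1]
finger_gap: -0.0
```

Emit:
play_rows:
  deltas:
    - [[0, 0, 0.0004], [0, 0, 0], 1]
    - [[0, 0, 0.0004], [0, 0, 0], 1]
    - [[0, 0, 0.0004], [0, 0, 0], 1]
    - [[0, 0, 0.0004], [0, 0, 0], 1]

```text
time: 4.1
tool_pos: [586.5, -217.1, 72.5]
tcp_rot: [179.9, -0.0, 172.5]
ft_force: [-1.0, 0.1, 0.1]
finger_gap: 0.2
```

Emit:
play_rows:
  deltas:
    - [[0, 0, 0.0004], [0, 0, 0], 1]
    - [[0, 0, 0.0004], [0, 0, 0], 1]
    - [[0, 0, 0.0004], [0, 0, 0], 1]
    - [[0, 0, 0.0004], [0, 0, 0], 1]

```text
time: 4.6
tool_pos: [586.5, -217.1, 70.7]
tcp_rot: [179.9, -0.0, 172.5]
ft_force: [-0.5, -0.7, -0.3]
finger_gap: 0.0
```

Emit:
play_rows:
  deltas:
    - [[0, 0, 0.0004], [0, 0, 0], 1]
    - [[0, 0, 0.0004], [0, 0, 0], 1]
    - [[0, 0, 0.0004], [0, 0, 0], 1]
    - [[0, 0, 0.0004], [0, 0, 0], 1]

```text
time: 5.1
tool_pos: [586.5, -217.1, 69.0]
tcp_rot: [179.9, -0.0, 172.5]
ft_force: [0.0, 0.4, -0.2]
finger_gap: 0.3
```

Emit:
play_rows:
  deltas:
    - [[0, 0, 0.0004], [0, 0, 0], 1]
    - [[0, 0, 0.0004], [0, 0, 0], 1]
    - [[0, 0, 0.0004], [0, 0, 0], 1]

```text
time: 5.48
tool_pos: [586.6, -217.1, 67.8]
tcp_rot: [179.9, -0.0, 172.5]
ft_force: [0.8, 1.0, 0.1]
finger_gap: 0.1
```

Emit:
play_rows:
  deltas:
    - [[0, 0, 0.0004], [0, 0, 0], 1]
    - [[0, 0, 0.0004], [0, 0, 0], 1]
    - [[0, 0, 0.0004], [0, 0, 0], 1]

```text
time: 5.85
tool_pos: [586.5, -217.1, 66.5]
tcp_rot: [179.9, -0.0, 172.5]
ft_force: [-0.1, -0.4, -0.1]
finger_gap: -0.0
```

Emit:
play_rows:
  deltas:
    - [[0, 0, 0.0004], [0, 0, 0], 1]
    - [[0, 0, 0.0004], [0, 0, 0], 1]
    - [[0, 0, 0.0004], [0, 0, 0], 1]

```text
time: 6.22
tool_pos: [586.5, -217.1, 65.2]
tcp_rot: [179.9, -0.0, 172.5]
ft_force: [0.3, -0.0, 0.4]
finger_gap: -0.1
```

Emit:
play_rows:
  deltas:
    - [[0, 0, 0.0004], [0, 0, 0], 1]
    - [[0, 0, 0.0004], [0, 0, 0], 1]

```text
time: 6.48
tool_pos: [586.5, -217.1, 64.3]
tcp_rot: [179.9, -0.0, 172.5]
ft_force: [0.3, 0.2, -0.5]
finger_gap: -0.0
```

Emit:
play_rows:
  deltas:
    - [[0, 0, 0.0003], [0, 0, 0], 1]

```text
time: 6.6
tool_pos: [586.5, -217.1, 64.0]
tcp_rot: [179.9, -0.0, 172.5]
ft_force: [0.6, -0.2, 0.3]
finger_gap: -0.3
```

Emit:
play_rows:
  deltas:
    - [[0, 0, 0.0003], [0, 0, 0], 1]
    - [[0, 0, 0.0003], [0, 0, 0], 1]

```text
time: 6.85
tool_pos: [586.5, -217.1, 63.4]
tcp_rot: [179.9, -0.0, 172.5]
ft_force: [-0.2, 0.2, 0.2]
finger_gap: 0.0
```

Emit:
play_rows:
  deltas:
    - [[0, 0, 0.0003], [0, 0, 0], 1]
    - [[0, 0, 0.0003], [0, 0, 0], 1]

```text
time: 7.1
tool_pos: [586.5, -217.1, 62.7]
tcp_rot: [179.9, -0.0, 172.5]
ft_force: [0.3, 0.9, 0.3]
finger_gap: -0.3
```

No contact yet at 62.7, lower than expected, so I'll take a look.

```bash
python3 - <<'E'
from h import *
S=eyes.snapshot("scene")[:,:,::-1];T=eyes.snapshot("top")[:,:,::-1]
cv2.imwrite("pics/s1.png",S);cv2.imwrite("pics/t1.png",T)
p=r.sense()["tool_pos"];print(p,proj("scene",p),proj("top",p))
a=cv2.resize(S[190:320,150:270],(480,520),interpolation=cv2.INTER_CUBIC);b=cv2.resize(T[150:240,310:390],(320,360),interpolation=cv2.INTER_CUBIC)
o=np.zeros((520,800,3),np.uint8);o[:,:480]=a;o[:360,480:]=b;cv2.imwrite("pics/d.png",o)
E
```

```text
[ 586.5  -217.09   62.68] [[211.47 276.41]] [[346.89 191.4 ]]
```

View pics/d.png

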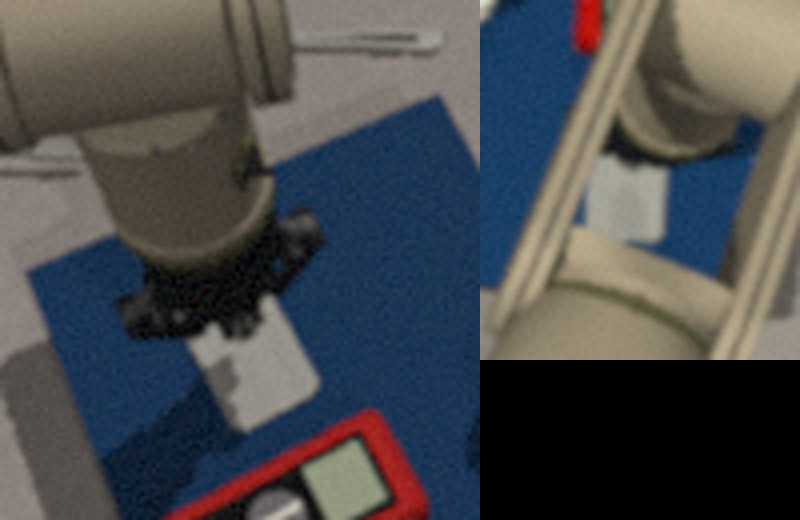

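The finger tip appears slightly short of its shadow on the lid, so there is still a gap. I'll keep creeping.

Emit:
play_rows:
  deltas:
    - [[0, 0, 0.0004], [0, 0, 0], 1]
    - [[0, 0, 0.0004], [0, 0, 0], 1]

```text
time: 7.45
tool_pos: [586.5, -217.1, 61.9]
tcp_rot: [179.9, -0.0, 172.5]
ft_force: [0.5, 0.2, 0.2]
finger_gap: 0.1
```

Emit:
play_rows:
  deltas:
    - [[0, 0, 0.0004], [0, 0, 0], 1]
    - [[0, 0, 0.0004], [0, 0, 0], 1]

```text
time: 7.7
tool_pos: [586.5, -217.1, 61.0]
tcp_rot: [179.9, -0.0, 172.5]
ft_force: [-0.6, -0.8, -0.2]
finger_gap: 0.3
```

Emit:
play_rows:
  deltas:
    - [[0, 0, 0.0004], [0, 0, 0], 1]
    - [[0, 0, 0.0004], [0, 0, 0], 1]

```text
time: 7.95
tool_pos: [586.5, -217.1, 60.2]
tcp_rot: [179.9, -0.0, 172.5]
ft_force: [0.3, 0.6, 0.3]
finger_gap: -0.3
```

Emit:
play_rows:
  deltas:
    - [[0, 0, 0.0004], [0, 0, 0], 1]
    - [[0, 0, 0.0004], [0, 0, 0], 1]

```text
time: 8.2
tool_pos: [586.5, -217.1, 59.3]
tcp_rot: [179.9, -0.0, 172.5]
ft_force: [-0.0, 0.3, -0.7]
finger_gap: -0.2
```

Emit:
play_rows:
  deltas:
    - [[0, 0, 0.0004], [0, 0, 0], 1]
    - [[0, 0, 0.0004], [0, 0, 0], 1]

```text
time: 8.45
tool_pos: [586.5, -217.1, 58.4]
tcp_rot: [179.9, -0.0, 172.5]
ft_force: [-0.1, -0.3, -0.5]
finger_gap: 0.1
```

Emit:
play_rows:
  deltas:
    - [[0, 0, 0.0004], [0, 0, 0], 1]
    - [[0, 0, 0.0004], [0, 0, 0], 1]

```text
time: 8.7
tool_pos: [586.5, -217.1, 57.6]
tcp_rot: [179.9, -0.0, 172.5]
ft_force: [0.1, -0.4, -0.0]
finger_gap: 0.2
```

```bash
python3 - <<'E'
from h import *
S=eyes.snapshot("scene")[:,:,::-1];cv2.imwrite("pics/s2.png",S)
S1=cv2.imread("pics/s1.png");print(r.sense()["joint_efforts"],r.sense()["wrist_torque"])
f=lambda im:cv2.resize(im[240:300,180:245],(390,360),interpolation=cv2.INTER_CUBIC)
cv2.imwrite("pics/e.png",np.hstack([f(S1),f(S)]))
E
```

```text
[  0.   -62.68 -47.     0.01   0.01  -0.  ] [-0.03  0.04 -0.06]
```

View pics/e.png

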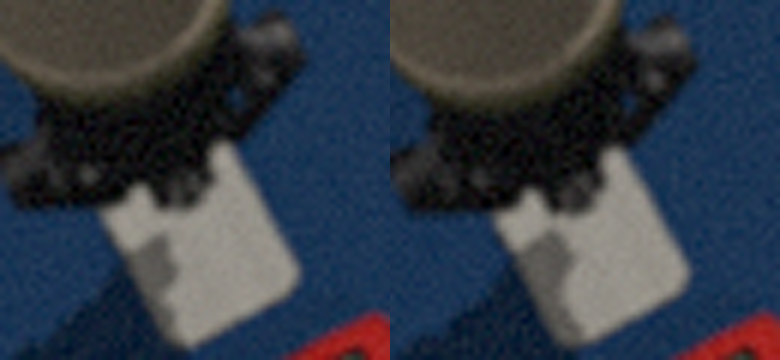

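The finger's shadow is still about 10 mm short of closing on the tip, so the tip really is above the lid and the TCP reading is offset downwards. I'll keep creeping.

Emit:
play_rows:
  deltas:
    - [[0, 0, 0.0004], [0, 0, 0], 1]
    - [[0, 0, 0.0004], [0, 0, 0], 1]
    - [[0, 0, 0.0004], [0, 0, 0], 1]
    - [[0, 0, 0.0004], [0, 0, 0], 1]

```text
time: 9.25
tool_pos: [586.5, -217.1, 55.9]
tcp_rot: [179.9, -0.0, 172.5]
ft_force: [0.2, -0.4, 0.3]
finger_gap: 0.2
```

Emit:
play_rows:
  deltas:
    - [[0, 0, 0.0004], [0, 0, 0], 1]
    - [[0, 0, 0.0004], [0, 0, 0], 1]
    - [[0, 0, 0.0004], [0, 0, 0], 1]

```text
time: 9.62
tool_pos: [586.5, -217.1, 54.5]
tcp_rot: [179.9, -0.0, 172.5]
ft_force: [-0.1, -0.4, -0.5]
finger_gap: -0.1
```

Emit:
play_rows:
  deltas:
    - [[0, 0, 0.0004], [0, 0, 0], 1]
    - [[0, 0, 0.0004], [0, 0, 0], 1]
    - [[0, 0, 0.0004], [0, 0, 0], 1]

```text
time: 10.0
tool_pos: [586.5, -217.1, 53.3]
tcp_rot: [179.9, -0.0, 172.5]
ft_force: [1.0, -0.5, -0.5]
finger_gap: -0.1
```

Emit:
play_rows:
  deltas:
    - [[0, 0, 0.0004], [0, 0, 0], 1]
    - [[0, 0, 0.0004], [0, 0, 0], 1]
    - [[0, 0, 0.0004], [0, 0, 0], 1]

```text
time: 10.38
tool_pos: [586.5, -217.1, 52.0]
tcp_rot: [179.9, -0.0, 172.5]
ft_force: [-0.1, 0.3, -0.2]
finger_gap: -0.4
```

Emit:
play_rows:
  deltas:
    - [[0, 0, 0.0004], [0, 0, 0], 1]
    - [[0, 0, 0.0004], [0, 0, 0], 1]

```text
time: 10.62
tool_pos: [586.5, -217.1, 51.1]
tcp_rot: [179.9, -0.0, 172.5]
ft_force: [0.7, 0.9, -0.5]
finger_gap: 0.1
```

Emit:
play_rows:
  deltas:
    - [[0, 0, 0.0004], [0, 0, 0], 1]
    - [[0, 0, 0.0004], [0, 0, 0], 1]

```text
time: 10.88
tool_pos: [586.5, -217.1, 50.3]
tcp_rot: [179.9, -0.0, 172.5]
ft_force: [0.0, -0.1, 0.1]
finger_gap: -0.0
```

Emit:
play_rows:
  deltas:
    - [[0, 0, 0.0004], [0, 0, 0], 1]
    - [[0, 0, 0.0004], [0, 0, 0], 1]

```text
time: 11.12
tool_pos: [586.5, -217.1, 49.4]
tcp_rot: [179.9, -0.0, 172.5]
ft_force: [-0.6, 0.1, -0.2]
finger_gap: 0.2
```

Emit:
play_rows:
  deltas:
    - [[0, 0, 0.0004], [0, 0, 0], 1]
    - [[0, 0, 0.0004], [0, 0, 0], 1]

```text
time: 11.38
tool_pos: [586.5, -217.1, 48.6]
tcp_rot: [179.9, -0.0, 172.5]
ft_force: [-0.3, -0.2, -1.2]
finger_gap: 0.2
```

Emit:
play_rows:
  deltas:
    - [[0, 0, 0.0004], [0, 0, 0], 1]
    - [[0, 0, 0.0004], [0, 0, 0], 1]

```text
time: 11.62
tool_pos: [586.5, -217.1, 47.7]
tcp_rot: [179.9, -0.0, 172.5]
ft_force: [-0.3, 0.0, 0.4]
finger_gap: -0.2
```

```bash
python3 - <<'E'
from h import *
S=eyes.snapshot("scene")[:,:,::-1];cv2.imwrite("pics/s3.png",S)
S1=cv2.imread("pics/s2.png");print(r.sense()["joint_efforts"],r.sense()["ft_force"],r.sense()["tool_pos"])
f=lambda im:cv2.resize(im[240:300,180:245],(390,360),interpolation=cv2.INTER_CUBIC)
cv2.imwrite("pics/f.png",np.hstack([f(S1),f(S)]))
E
```

```text
[  0.   -62.87 -46.66   0.01   0.01   0.  ] [-0.25 -0.4  -0.81] [ 586.48 -217.05   47.62]
```

View pics/f.png

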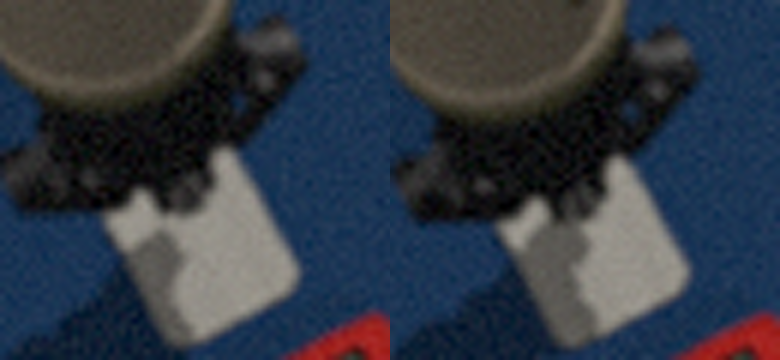

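The shadow is now almost joined to the tip, so contact should come within about 3–5 mm. The real tip sits about 20 mm behind the reported TCP. I'll creep in single steps.

Emit:
play_rows:
  deltas:
    - [[0, 0, 0.0004], [0, 0, 0], 1]
    - [[0, 0, 0.0003], [0, 0, 0], 1]

```text
time: 11.92
tool_pos: [586.5, -217.1, 46.9]
tcp_rot: [179.9, -0.0, 172.5]
ft_force: [-1.0, 1.0, 0.7]
finger_gap: 0.1
```

Emit:
play_rows:
  deltas:
    - [[0, 0, 0.0003], [0, 0, 0], 1]
    - [[0, 0, 0.0003], [0, 0, 0], 1]

```text
time: 12.18
tool_pos: [586.5, -217.1, 46.2]
tcp_rot: [179.9, -0.0, 172.5]
ft_force: [0.0, 0.1, 0.2]
finger_gap: -0.5
```

Emit:
play_rows:
  deltas:
    - [[0, 0, 0.0003], [0, 0, 0], 1]
    - [[0, 0, 0.0003], [0, 0, 0], 1]

```text
time: 12.42
tool_pos: [586.5, -217.1, 45.6]
tcp_rot: [179.9, -0.0, 172.5]
ft_force: [0.2, -0.8, 0.4]
finger_gap: -0.1
```

Emit:
play_rows:
  deltas:
    - [[0, 0, 0.0003], [0, 0, 0], 1]
    - [[0, 0, 0.0003], [0, 0, 0], 1]

```text
time: 12.68
tool_pos: [586.5, -217.1, 45.0]
tcp_rot: [179.9, -0.0, 172.5]
ft_force: [1.2, -0.3, -0.4]
finger_gap: -0.2
```

Emit:
play_rows:
  deltas:
    - [[0, 0, 0.0003], [0, 0, 0], 1]
    - [[0, 0, 0.0003], [0, 0, 0], 1]

```text
time: 12.92
tool_pos: [586.5, -217.1, 44.3]
tcp_rot: [179.9, -0.0, 172.5]
ft_force: [-0.1, 0.5, -0.4]
finger_gap: -0.4
```

Emit:
play_rows:
  deltas:
    - [[0, 0, 0.0003], [0, 0, 0], 1]
    - [[0, 0, 0.0003], [0, 0, 0], 1]

```text
time: 13.18
tool_pos: [586.5, -217.1, 43.7]
tcp_rot: [179.9, -0.0, 172.5]
ft_force: [0.0, 0.9, 0.7]
finger_gap: -0.1
```

Emit:
play_rows:
  deltas:
    - [[0, 0, 0.0003], [0, 0, 0], 1]
    - [[0, 0, 0.0003], [0, 0, 0], 1]

```text
time: 13.42
tool_pos: [586.5, -217.1, 43.1]
tcp_rot: [179.9, -0.0, 172.5]
ft_force: [-0.8, 0.2, 0.5]
finger_gap: -0.1
```

Emit:
play_rows:
  deltas:
    - [[0, 0, 0.0003], [0, 0, 0], 1]
    - [[0, 0, 0.0003], [0, 0, 0], 1]

```text
time: 13.68
tool_pos: [586.5, -217.1, 42.4]
tcp_rot: [179.9, -0.0, 172.5]
ft_force: [-0.1, 0.0, -0.3]
finger_gap: 0.1
```

Emit:
play_rows:
  deltas:
    - [[0, 0, 0.0003], [0, 0, 0], 1]
    - [[0, 0, 0.0003], [0, 0, 0], 1]

```text
time: 13.92
tool_pos: [586.5, -217.1, 41.8]
tcp_rot: [179.9, -0.0, 172.5]
ft_force: [0.8, 0.7, -0.4]
finger_gap: 0.3
```

Emit:
play_rows:
  deltas:
    - [[0, 0, 0.0004], [0, 0, 0], 1]
    - [[0, 0, 0.0004], [0, 0, 0], 1]

```text
time: 14.18
tool_pos: [586.5, -217.1, 40.9]
tcp_rot: [179.9, -0.0, 172.5]
ft_force: [0.8, -0.8, 0.7]
finger_gap: -0.4
```

Emit:
play_rows:
  deltas:
    - [[0, 0, 0.0003], [0, 0, 0], 1]
    - [[0, 0, 0.0003], [0, 0, 0], 1]

```text
time: 14.42
tool_pos: [586.5, -217.1, 40.2]
tcp_rot: [179.9, -0.0, 172.5]
ft_force: [0.5, -0.2, -0.6]
finger_gap: 0.3
```

Emit:
play_rows:
  deltas:
    - [[0, 0, 0.0003], [0, 0, 0], 1]
    - [[0, 0, 0.0003], [0, 0, 0], 1]

```text
time: 14.68
tool_pos: [586.5, -217.1, 39.6]
tcp_rot: [179.9, -0.0, 172.5]
ft_force: [-0.1, -0.6, 0.5]
finger_gap: -0.2
```

```bash
python3 - <<'E'
from h import *
S=eyes.snapshot("scene")[:,:,::-1];cv2.imwrite("pics/s4.png",S)
q=[r.sense() for _ in range(1)][0];print(q["joint_efforts"],q["ft_force"],q["tool_pos"])
ims=[cv2.imread(f"pics/s{i}.png") for i in (1,2,3,4)]
base=cv2.imread("pics/scene0.png")
# darkness of the lid along the shadow: mask of pixels that were bright lid and now dark
for i,im in zip((1,2,3,4),ims):
    print(i); print(im[270:284:1,204:216].max(2))
E
```

```text
[  0.   -62.97 -46.32   0.01   0.01  -0.  ] [ 0.37 -0.39 -0.71] [ 586.46 -217.05   39.58]
1
[[ 44  18  20  24  41  48  41  50  58  49  56  90]
 [ 90  39  24  28  46  55  46  51  61  63  90 122]
 [121  72  26  23  48  62  46  34  45  83 116 146]
 [143  96  46  23  52  62  50  37  62  98 125 150]
 [147 120  76  67  82  85  75  79  98 129 145 150]
 [151 140 127 118 125 120 117 122 141 145 153 150]
 [151 147 147 148 146 143 141 147 148 154 154 148]
 [152 153 148 154 151 150 154 153 153 152 151 152]
 [147 145 141 133 144 145 149 152 150 147 152 151]
 [141 121 110 114 134 145 147 151 145 147 151 153]
 [114  96  92  97 128 143 148 150 143 151 149 149]
 [ 98  90  88  95 126 151 152 147 149 149 150 150]
 [ 89  89  87  99 123 147 150 146 151 147 149 151]
 [ 90  89  91  91 113 132 147 149 143 144 145 151]]
2
[[ 18  19  12  23  31  30  42  57  58  48  33  70]
 [ 55  36  21  18  31  46  45  40  60  53  65  92]
 [108  65  27  29  47  58  51  40  42  68  98 122]
 [133  95  44  17  44  59  48  42  44  71 112 137]
 [154 116  68  32  44  60  52  46  62  89 119 144]
 [152 140 105  78  94  91  79  85 10
[... 1157 characters left out ...]
 29  10  20  15  31  22   8  18  45]
 [ 24  21  22  13  25  23  28  25  18  23  19  41]
 [ 13  20  15  19   0  17  22  37  48  51  38  24]
 [ 36  37  28  20  22  28  41  40  56  64  47  41]
 [ 81  76  49  20  25  44  55  46  54  57  50  66]
 [112  99  57  28  24  47  59  55  32  48  66 101]
 [124 106  67  30  25  37  53  54  44  44  67 116]
 [127 103  74  48  34  40  61  62  55  55  79 125]
 [107  93  85  72  65  73  73  73  73  79 106 136]
 [ 93  95  90  90  88  86  85  92  85  99 125 148]
 [ 89  86  93  90  90  92  85  89  88  99 128 147]
 [ 93  89  87  91  87  92  85  89  95 117 138 151]
 [ 88  95  89  93  88  93  88  89 112 135 148 153]
 [ 90  92  92  84  85  84  87  92 122 147 151 154]]
```

Tip pixels imply the tip is still about 72 mm high, a 30 mm offset from the reported TCP. I'll continue.

Emit:
play_rows:
  deltas:
    - [[0, 0, 0.0004], [0, 0, 0], 1]
    - [[0, 0, 0.0004], [0, 0, 0], 1]

```text
time: 14.98
tool_pos: [586.5, -217.0, 38.7]
tcp_rot: [179.9, -0.0, 172.5]
ft_force: [0.7, 0.1, 0.0]
finger_gap: 0.1
```

Emit:
play_rows:
  deltas:
    - [[0, 0, 0.0003], [0, 0, 0], 1]
    - [[0, 0, 0.0003], [0, 0, 0], 1]

```text
time: 15.22
tool_pos: [586.4, -217.0, 38.1]
tcp_rot: [179.9, -0.0, 172.5]
ft_force: [-0.1, -0.7, 0.6]
finger_gap: 0.1
```

Emit:
play_rows:
  deltas:
    - [[0, 0, 0.0003], [0, 0, 0], 1]
    - [[0, 0, 0.0003], [0, 0, 0], 1]

```text
time: 15.48
tool_pos: [586.4, -217.0, 37.4]
tcp_rot: [179.9, -0.0, 172.5]
ft_force: [-0.8, -0.9, -0.3]
finger_gap: 0.0
```

Emit:
play_rows:
  deltas:
    - [[0, 0, 0.0003], [0, 0, 0], 1]
    - [[0, 0, 0.0003], [0, 0, 0], 1]

```text
time: 15.72
tool_pos: [586.5, -217.1, 36.8]
tcp_rot: [179.9, -0.0, 172.5]
ft_force: [-0.2, 0.0, -1.5]
finger_gap: -0.3
```

Emit:
play_rows:
  deltas:
    - [[0, 0, 0.0003], [0, 0, 0], 1]
    - [[0, 0, 0.0003], [0, 0, 0], 1]

```text
time: 15.98
tool_pos: [586.5, -217.1, 36.2]
tcp_rot: [179.9, -0.0, 172.5]
ft_force: [-0.2, -0.7, 0.1]
finger_gap: -0.2
```

Emit:
play_rows:
  deltas:
    - [[0, 0, 0.0003], [0, 0, 0], 1]
    - [[0, 0, 0.0003], [0, 0, 0], 1]

```text
time: 16.23
tool_pos: [586.5, -217.1, 35.5]
tcp_rot: [179.9, -0.0, 172.5]
ft_force: [0.5, 0.4, -0.3]
finger_gap: 0.2
```

Emit:
play_rows:
  deltas:
    - [[0, 0, 0.0003], [0, 0, 0], 1]
    - [[0, 0, 0.0003], [0, 0, 0], 1]

```text
time: 16.48
tool_pos: [586.6, -217.1, 35.4]
tcp_rot: [179.9, -0.0, 172.5]
ft_force: [-1.6, 1.1, 2.8]
finger_gap: -0.0
```

Emit:
play_rows:
  deltas:
    - [[0, 0, 0.0003], [0, 0, 0], 1]
    - [[0, 0, 0.0003], [0, 0, 0], 1]

```text
time: 16.73
tool_pos: [586.9, -217.2, 35.4]
tcp_rot: [180.0, 0.0, 172.5]
ft_force: [-2.0, 1.4, 4.3]
finger_gap: -0.0
```

Emit:
play_rows:
  deltas:
    - [[0, 0, 0.0003], [0, 0, 0], 1]
    - [[0, 0, 0.0003], [0, 0, 0], 1]

```text
time: 16.98
tool_pos: [587.2, -217.4, 35.4]
tcp_rot: [180.0, 0.1, 172.5]
ft_force: [-1.8, 0.2, 5.2]
finger_gap: 0.0
```

Emit:
play_rows:
  deltas:
    - [[0, 0, 0.0003], [0, 0, 0], 1]
    - [[0, 0, 0.0003], [0, 0, 0], 1]

```text
time: 17.23
tool_pos: [587.5, -217.5, 35.4]
tcp_rot: [180.0, 0.1, 172.5]
ft_force: [-1.7, 0.7, 5.4]
finger_gap: 0.0
```

Contact came at reported z 35.4 with about 5 N. I now slide along tool +x, which is the lid's own axis towards the shelf front, for about 97 mm.

Emit:
play_rows:
  deltas:
    - [[0.002, 0, 0.0004], [0, 0, 0], 1]
    - [[0.003, 0, 0.0004], [0, 0, 0], 1]
    - [[0.003, 0, 0.0004], [0, 0, 0], 1]
    - [[0.003, 0, 0.0004], [0, 0, 0], 1]

```text
time: 17.73
tool_pos: [578.6, -216.9, 35.4]
tcp_rot: [-179.9, 0.4, 172.5]
ft_force: [1.8, -0.6, 4.7]
finger_gap: 0.1
```

Emit:
play_rows:
  deltas:
    - [[0.004, -0.0001, 0.0005], [0, 0, 0], 1]
    - [[0.004, -0.0001, 0.0005], [0, 0, 0], 1]
    - [[0.004, 0, 0.0005], [0, 0, 0], 1]
    - [[0.004, 0, 0.0005], [0, 0, 0], 1]
    - [[0.004, 0, 0.0005], [0, 0, 0], 1]
    - [[0.004, 0, 0.0005], [0, 0, 0], 1]
    - [[0.004, 0, 0.0005], [0, 0, 0], 1]
    - [[0.004, 0, 0.0005], [0, 0, 0], 1]

```text
time: 18.73
tool_pos: [549.6, -214.7, 35.4]
tcp_rot: [-179.8, 1.1, 172.5]
ft_force: [2.0, -0.2, 5.3]
finger_gap: 0.2
```

```bash
python3 - <<'E'
from h import *
print(r.sense()["ft_force"],r.sense()["tool_pos"],r.sense()["tcp_rot"])
S=eyes.snapshot("scene")[:,:,::-1];cv2.imwrite("pics/s5.png",S)
m=[cv2.inRange(cv2.cvtColor(i,cv2.COLOR_BGR2HSV),(0,0,75),(180,80,255)) for i in (cv2.imread("pics/s4.png"),S)]
# rear-end of the lid: gray pixels along a line from (195,300) area; report far-end (lowest) gray pixel per column
for k in m: print([int(np.max(np.nonzero(k[255:300,c])[0],initial=-1))+255 for c in range(200,232,2)])
E
```

```text
[ 1.97 -0.17  5.32] [ 549.61 -214.68   35.42] [-179.77    1.06  172.51]
[282, 284, 288, 292, 297, 297, 297, 296, 295, 294, 293, 292, 291, 290, 288, 254]
[284, 285, 285, 285, 284, 283, 281, 280, 279, 278, 277, 275, 254, 254, 254, 297]
```

Emit:
play_rows:
  deltas:
    - [[0.004, 0, 0.0005], [0, 0.002, 0], 1]
    - [[0.004, 0, 0.0005], [0, 0.002, 0], 1]
    - [[0.004, 0, 0.0005], [0, 0.002, 0], 1]
    - [[0.004, 0, 0.0005], [0, 0.002, 0], 1]
    - [[0.004, 0, 0.0005], [0, 0.002, 0], 1]
    - [[0.004, 0, 0.0005], [0, 0.002, 0], 1]
    - [[0.004, 0, 0.0005], [0, 0.002, 0], 1]
    - [[0.004, 0, 0.0005], [0, 0.002, 0], 1]

```text
time: 19.77
tool_pos: [520.4, -212.3, 35.4]
tcp_rot: [-179.6, 0.7, 172.5]
ft_force: [2.5, -0.3, 5.8]
finger_gap: -0.3
```

Emit:
play_rows:
  deltas:
    - [[0.004, 0, 0.0005], [0, 0.002, 0], 1]
    - [[0.004, 0, 0.0005], [0, 0.002, 0], 1]
    - [[0.004, 0, 0.0005], [0, 0.002, 0], 1]
    - [[0.004, 0, 0.0005], [0, 0.002, 0], 1]
    - [[0.004, 0, 0.0005], [0, 0.002, 0], 1]
    - [[0.004, 0, 0.0005], [0, 0.002, 0], 1]
    - [[0.003, 0, 0.0004], [0, 0.002, 0], 1]

```text
time: 20.65
tool_pos: [496.0, -210.4, 35.4]
tcp_rot: [-179.4, 0.5, 172.5]
ft_force: [2.6, 0.1, 5.7]
finger_gap: 0.1
```

```bash
python3 - <<'E'
from h import *
print(r.sense()["ft_force"],r.sense()["tool_pos"],r.sense()["tcp_rot"])
S=eyes.snapshot("scene")[:,:,::-1];T=eyes.snapshot("top")[:,:,::-1];cv2.imwrite("pics/s6.png",S);cv2.imwrite("pics/t6.png",T)
a=cv2.resize(S[190:300,140:250],(550,550),interpolation=cv2.INTER_CUBIC);b=cv2.resize(T[180:250,315:375],(240,280),interpolation=cv2.INTER_CUBIC)
o=np.zeros((550,795,3),np.uint8);o[:,:550]=a;o[:280,552:792]=b;cv2.imwrite("pics/g.png",o)
E
```

```text
[2.64 0.1  5.7 ] [ 495.96 -210.39   35.35] [-179.43    0.46  172.48]
```

View pics/g.png

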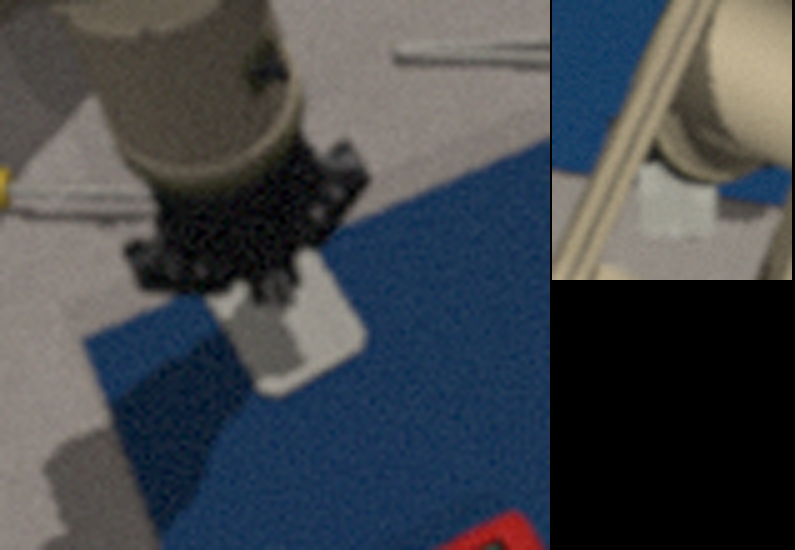

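The lid overhangs about 40 mm: in the crop the shelf edge is near row 186 and the lid end near row 237. I'll slide 4 mm more, then lift straight up and open.

Emit:
play_rows:
  deltas:
    - [[0.0045, 0, 0.0005], [0, 0.002, 0], 1]
    - [[0, 0, -0.003], [0, 0, 0], 1]
    - [[0, 0, -0.015], [0, 0, 0], 1]
    - [[0, 0, -0.025], [0, 0, 0], 1]
    - [[0, 0, -0.015], [0, 0, 0], 0]
    - [[0, 0, 0], [0, 0, 0], 0]

```text
time: 21.5
tool_pos: [488.4, -208.2, 94.3]
tcp_rot: [-179.5, 0.1, 172.5]
ft_force: [-0.4, 0.5, 0.3]
finger_gap: 35.7
```

```bash
cat > vis.py <<'E'
from h import *
import sys
S=eyes.snapshot("scene")[:,:,::-1];T=eyes.snapshot("top")[:,:,::-1];cv2.imwrite(f"pics/s{sys.argv[1]}.png",S);cv2.imwrite(f"pics/t{sys.argv[1]}.png",T)
E
python3 vis.py 7; python3 - <<'E'
from m import *
S=cv2.imread("pics/s7.png")
f=8;x0,y0=180,245
c=cv2.resize(S[245:285,180:225],None,fx=f,fy=f,interpolation=cv2.INTER_CUBIC)
m=cv2.inRange(cv2.cvtColor(c,cv2.COLOR_BGR2HSV),(0,0,70),(180,85,255));m=cv2.morphologyEx(m,cv2.MORPH_OPEN,np.ones((12,12)))
k=max(cv2.findContours(m,0,cv2.CHAIN_APPROX_NONE)[0],key=cv2.contourArea).reshape(-1,2)/f-.5+[x0,y0]
w=ray("scene",k,66)[:,:2]; u=np.array([.991,-.13]);v=np.array([.13,.991])
print("rear end along axis: max", (w@u).max(), "sides at rear", [(lo, (w[(w@u>(w@u).max()-lo-4)&(w@u<(w@u).max()-lo)]@v).min(),(w[(w@u>(w@u).max()-lo-4)&(w@u<(w@u).max()-lo)]@v).max()) for lo in (8,14,20,26,32)])
c0=np.array([582.,-216.5]);print("initial centre along",c0@u,c0@v)
E
python3 go.py 454 -205 85 172.5
```

```text
rear end along axis: max 568.8399837527595 sides at rear [(8, np.float64(-174.76451912328776), np.float64(-111.04912082242183)), (14, np.float64(-175.30568332837993), np.float64(-110.3293601060706)), (20, np.float64(-174.5809150297744), np.float64(-110.92424805951981)), (26, np.float64(-173.54542301610454), np.float64(-111.0303864550789)), (32, np.float64(-174.22742120333055), np.float64(-110.90471784483303))]
initial centre along 604.9069999999999 -138.8915
t 21.6 pos [ 487.5462 -207.7074   92.5826] rot [-179.5555   -0.062   172.4616] gap 50.6 F [ 0.8301 -0.3706 -0.9018] j [ -28.2893    0.9469  103.375    -0.4519   75.5791 -110.639 ]
shift m [ 0.0336 -0.0017  0.0076] len 34.49892423432182 turn rad [-0.0078 -0.0011 -0.0007] per row @60mm: [ 0.0336 -0.0017  0.0076] rows 1.0
```

The lid is straight, with its centre at about u=511.5 along its axis. The pinch target is (452,-202.6), 18 mm from the front end.

Emit:
play_rows:
  deltas:
    - [[0.018, -0.002, 0], [0, 0, 0], 0]
    - [[0.018, -0.002, 0], [-0.008, 0, 0], 0]
    - [[0, 0, 0], [0, 0, 0], 0]

```text
time: 21.98
tool_pos: [448.7, -205.7, 89.2]
tcp_rot: [179.9, -0.3, 172.5]
ft_force: [0.4, -0.3, 0.5]
finger_gap: 84.8
```

```bash
python3 go.py 451.7 -202.6 12 172.5
```

```text
t 21.975 pos [ 448.6675 -205.7083   89.228 ] rot [179.8634  -0.3407 172.4785] gap 84.8 F [ 0.436  -0.2794  0.4735] j [ -30.5787   -4.1274  108.7182   -0.008    75.7761 -113.0548]
shift m [-0.0031  0.0033  0.0772] len 77.34994545069148 turn rad [ 0.0024 -0.0059 -0.0004] per row @60mm: [-0.0015  0.0016  0.0386] rows 2.0
```

Emit:
play_rows:
  deltas:
    - [[-0.003, 0.003, 0.012], [0, -0.006, 0], 0]
    - [[0, 0, 0.014], [0, 0, 0], 0]
    - [[0, 0, 0.012], [0, 0, 0], 0]
    - [[0, 0, 0.008], [0, 0, 0], 0]
    - [[0, 0, 0.006], [0, 0, 0], 0]
    - [[0, 0, 0.004], [0, 0, 0], 0]

```text
time: 22.72
tool_pos: [452.4, -201.9, 27.2]
tcp_rot: [179.8, -0.1, 172.5]
ft_force: [-0.4, -0.3, -0.0]
finger_gap: 85.2
```

```bash
python3 go.py 451.7 -202.6 12 172.5; python3 vis.py 8
```

```text
t 22.725 pos [ 452.4326 -201.8771   27.2342] rot [179.8011  -0.1094 172.5083] gap 85.2 F [-0.4206 -0.3257 -0.0198] j [ -30.0928    0.3969  111.3156    0.1522   68.4649 -112.657 ]
shift m [ 0.0006 -0.0009  0.0152] len 15.268902276989722 turn rad [ 0.0035 -0.0019  0.0001] per row @60mm: [ 0.0006 -0.0009  0.0152] rows 1.0
```

Emit:
play_rows:
  deltas:
    - [[0.0006, -0.0009, 0.006], [0.003, 0, 0], 0]
    - [[0, 0, 0.005], [0, 0, 0], 0]
    - [[0, 0, 0.003], [0, 0, 0], 0]
    - [[0, 0, 0.001], [0, 0, 0], 0]

```text
time: 23.32
tool_pos: [452.2, -203.2, 12.2]
tcp_rot: [-180.0, -0.0, 172.5]
ft_force: [0.4, 0.1, 0.2]
finger_gap: 85.4
```

```bash
python3 go.py 451.7 -202.6 9 172.5; python3 vis.py 9; python3 - <<'E'
import cv2,numpy as np
S=cv2.imread("pics/s9.png");T=cv2.imread("pics/t9.png")
a=cv2.resize(S[200:280,130:230],(650,520),interpolation=cv2.INTER_CUBIC)
b=cv2.resize(T[195:245,330:366],(144,200),interpolation=cv2.INTER_CUBIC);o=np.zeros((520,796,3),np.uint8);o[:,:650]=a;o[:200,652:]=b;cv2.imwrite("pics/hh.png",o)
E
```

```text
t 23.325 pos [ 452.2137 -203.1821   12.2417] rot [-179.9759   -0.0213  172.5006] gap 85.4 F [0.3735 0.0822 0.1831] j [ -30.0979    1.564   111.8959   -0.0332   66.5505 -112.5852]
shift m [0.0006 0.0005 0.0032] len 3.333411069857606 turn rad [-0.0004 -0.0004  0.    ] per row @60mm: [0.0006 0.0005 0.0032] rows 1.0
```

View pics/hh.png

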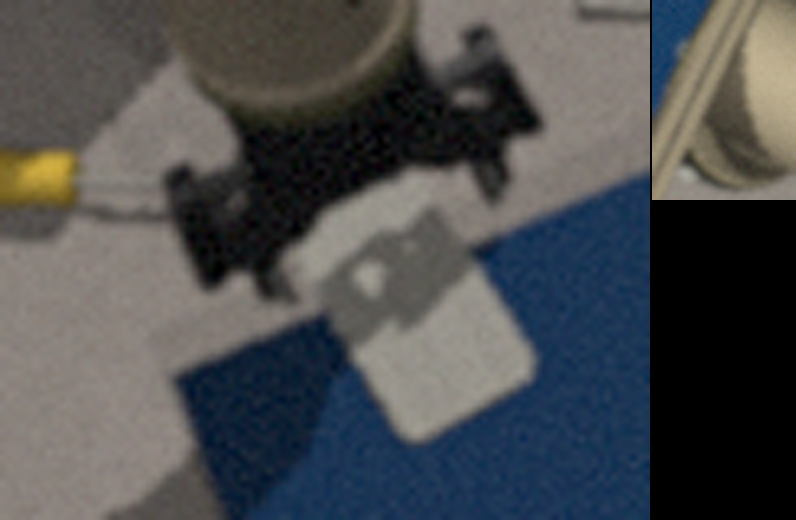

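The open fingers straddle the overhang at crop (275,280) and (490,180), with the lid between them. The left gap looks smaller, so I'll check the centring numerically.

```bash
python3 - <<'E'
from h import *
S=cv2.imread("pics/s9.png")
u=np.array([.9914,-.1305]);v=np.array([.1305,.9914]);tcp=np.array([452.2,-203.2])
C=lambda p:(p-[130,200]+.5)*6.5
for z in (50,57,67):
    X=[list(tcp+u*a+v*b)+[z] for b in (-42.5,42.5) for a in (-11,11)]
    print(z,"pad inner corners in crop",C(proj("scene",X)).tolist())
print("lid sides at u=tcp+10, z=67:",C(proj("scene",[list(tcp+u*15+v*b)+[67] for b in (-30,30)])).tolist())
# lid side edges on rows of the crop along v direction, sampled at stations beyond the pads
g=S.astype(int).max(2)
for a in (14,40,50,60,70):
    P=np.array([list(tcp+u*a+v*b)+[67] for b in np.arange(-50,51,1)]); q=proj("scene",P).astype(np.float32)
    px=cv2.remap(S,q[:,0].reshape(1,-1),q[:,1].reshape(1,-1),cv2.INTER_LINEAR)[0].astype(int)
    sat=px.max(1)-px.min(1); lid=np.nonzero(sat<45)[0]-50
    print(a,"low-sat span",lid.min(),lid.max(), "".join("#" if s<45 else "." for s in sat))
E
```

```text
50 pad inner corners in crop [[284.2582419665977, 275.43995167550634], [305.20694736171924, 317.26996341575955], [470.4256583214973, 184.9780000745278], [492.54003332583346, 225.21000819671067]]
57 pad inner corners in crop [[280.58987276880566, 268.184113452015], [301.6265476067048, 310.19038322378196], [467.8656046262113, 177.36236379209438], [490.0822012809894, 217.75507466277932]]
67 pad inner corners in crop [[275.27651793648135, 257.6745815568734], [296.4399852821849, 299.9349127708808], [464.1585740257165, 166.33470574210835], [486.5227787912818, 206.95886987913133]]
lid sides at u=tcp+10, z=67: [[328.80268828079295, 293.7414065749277], [463.12691115658896, 227.90141132097733]]
14 low-sat span -50 50 #####################################################################################################
40 low-sat span -50 30 #################################################################################....................
50 low-sat span -50 31 ####...###....####################################################################...................
60 low-sat span -35 32 ...............####################################################################..................
70 low-sat span -34 32 ................###################################################################..................
```

Emit:
play_rows:
  deltas:
    - [[0.0005, -0.0015, 0.003], [0, 0, 0], 0]
    - [[0, 0, 0.003], [0, 0, 0], 0]
    - [[0, 0, 0.0005], [0, 0, 0], 0]

```text
time: 23.8
tool_pos: [451.7, -204.9, 5.7]
tcp_rot: [-180.0, 0.0, 172.5]
ft_force: [0.7, -0.2, 0.4]
finger_gap: 85.5
```

Emit:
play_rows:
  deltas:
    - [[0, 0, -0.0008], [0, 0, 0], 0.15]
    - [[0, 0, -0.0008], [0, 0, 0], 0.25]
    - [[0, 0, -0.0008], [0, 0, 0], 0.3]
    - [[0, 0, -0.0008], [0, 0, 0], 0.35]
    - [[0, 0, -0.0008], [0, 0, 0], 0.4]
    - [[0, 0, -0.0008], [0, 0, 0], 0.45]
  force: 40

```text
time: 24.55
tool_pos: [451.4, -204.6, 10.5]
tcp_rot: [-180.0, -0.0, 172.5]
ft_force: [0.0, 0.0, -1.6]
finger_gap: 58.5
```

Gripped, gap about 59. I'll firm up the grip and lift a little.

Emit:
play_rows:
  deltas:
    - [[0, 0, 0], [0, 0, 0], 0.6]
    - [[0, 0, 0], [0, 0, 0], 0.8]
    - [[0, 0, 0], [0, 0, 0], 1]
  force: 60

```text
time: 24.92
tool_pos: [451.3, -204.6, 10.5]
tcp_rot: [-180.0, -0.0, 172.5]
ft_force: [-0.1, 0.9, -1.8]
finger_gap: 57.9
```

Emit:
play_rows:
  deltas:
    - [[0, 0, -0.002], [0, 0, 0], 1]
    - [[0, 0, -0.004], [0, 0, 0], 1]
    - [[0, 0, -0.006], [0, 0, 0], 1]
    - [[0, 0, -0.006], [0, 0, 0], 1]

```text
time: 25.42
tool_pos: [451.0, -204.4, 29.3]
tcp_rot: [180.0, -0.1, 172.5]
ft_force: [-1.4, -0.1, 0.1]
finger_gap: 58.2
```

```bash
python3 go.py 440 0 60 179.5;python3 vis.py 10; python3 -c "
import cv2
S=cv2.imread('pics/s10.png');cv2.imwrite('pics/i.png',cv2.resize(S[195:285,130:240],(770,595),interpolation=cv2.INTER_CUBIC)[:595])"
```

```text
t 25.425 pos [ 451.0424 -204.4146   29.3415] rot [179.9986  -0.0806 172.4998] gap 58.2 F [-1.3872 -0.1117  0.1464] j [ -30.2906    0.0972  111.3706   -0.0321   68.6071 -112.7787]
shift m [ 0.0377  0.2012 -0.0306] len 206.9956399801894 turn rad [ 0.0001 -0.0014 -0.1222] per row @60mm: [ 0.0094  0.0503 -0.0077] rows 4.0
```

View pics/i.png

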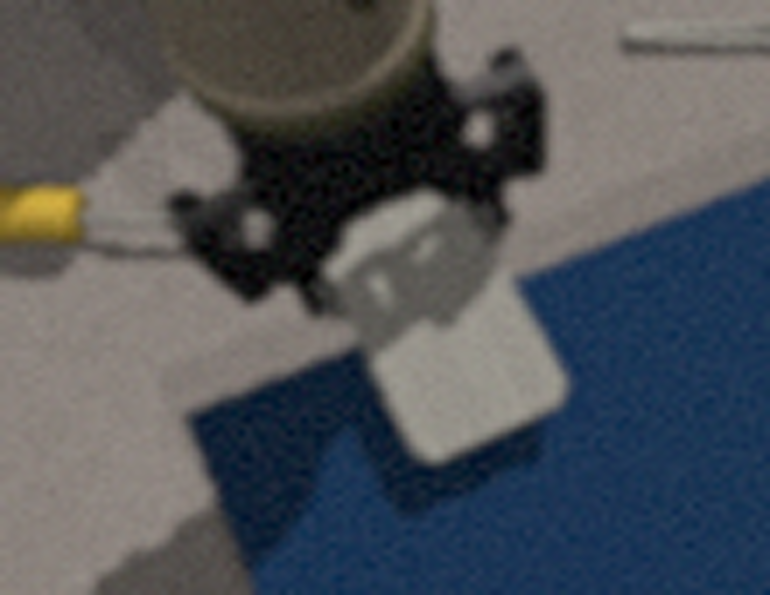

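The lid is off the shelf: it hangs level between the fingers, with its shadow detached at (470,500). I'll raise it, turn it to the housing's yaw and carry it over.

Emit:
play_rows:
  deltas:
    - [[0, 0, -0.01], [0, 0, 0], 1]
    - [[0, 0, -0.015], [0, 0, 0], 1]
    - [[0, 0, -0.015], [0, 0, -0.04], 1]
    - [[0, 0, -0.01], [0, 0, -0.04], 1]
    - [[0, 0.02, -0.002], [0, 0, -0.04], 1]
    - [[0, 0.035, 0], [0, 0, 0], 1]
    - [[-0.003, 0.045, 0], [0, 0, 0], 1]
    - [[-0.003, 0.045, 0], [0, 0, 0], 1]

```text
time: 26.52
tool_pos: [460.4, -56.2, 88.7]
tcp_rot: [-179.9, 0.2, 179.4]
ft_force: [-0.4, 0.3, -0.6]
finger_gap: 57.8
```

```bash
python3 go.py 480 197 75 179.5
```

```text
t 26.525 pos [460.4342 -56.2442  88.7129] rot [-179.9087    0.2175  179.4114] gap 57.8 F [-0.4274  0.2709 -0.6425] j [ -13.2659   -9.6742  113.849    -0.0427   75.5929 -102.6666]
shift m [-0.0169  0.2535  0.0134] len 254.36876797949634 turn rad [-0.0016  0.0038 -0.0015] per row @60mm: [-0.0034  0.0507  0.0027] rows 5.0
```

Emit:
play_rows:
  deltas:
    - [[-0.003, 0.045, 0], [0, 0, 0], 1]
    - [[-0.003, 0.045, 0], [0, 0, 0], 1]
    - [[-0.003, 0.045, 0], [0, 0, 0], 1]
    - [[-0.003, 0.04, 0], [0, 0, 0], 1]
    - [[-0.003, 0.03, 0], [0, 0, 0], 1]
    - [[-0.002, 0.018, 0], [0, 0, 0], 1]
    - [[0, 0.008, 0], [0, 0, 0], 1]
    - [[0, 0, 0], [0, 0, 0], 1]

```text
time: 27.52
tool_pos: [473.5, 192.2, 90.3]
tcp_rot: [179.9, 0.2, -179.9]
ft_force: [-0.3, -0.3, -1.3]
finger_gap: 57.6
```

```bash
python3 go.py 480 197 75 179.5;python3 vis.py 11; python3 - <<'E'
from h import *
T=cv2.imread("pics/t11.png");S=cv2.imread("pics/s11.png")
b1=cv2.resize(T[150:250,185:250],(390,600),interpolation=cv2.INTER_CUBIC);b2=cv2.resize(S[150:250,280:347],(402,600),interpolation=cv2.INTER_CUBIC)
cv2.imwrite("pics/j.png",np.hstack([b1,b2]))
# lid in the top view: bright low-sat span across y at stations ahead of the TCP
s=r.sense();p=s["tool_pos"];zl=p[2]+24.9+31
for n,im in (("top",T),("scene",S)):
  for a in (30,45,60,75,85,90,94,98):
    P=np.array([[p[0]+a,p[1]+b,zl] for b in np.arange(-45,46)]);q=proj(n,P).astype(np.float32)
    px=cv2.remap(im,q[:,0].reshape(1,-1),q[:,1].reshape(1,-1),cv2.INTER_LINEAR)[0].astype(int)
    print(n,a,"".join(str(min(9,v//22)) for v in px.max(1)))
E
```

```text
t 27.525 pos [473.4957 192.232   90.3073] rot [ 179.9486    0.1792 -179.8935] gap 57.6 F [-0.3136 -0.2729 -1.3113] j [ 16.3469  -2.0195 106.571   -0.0008  75.2621 -73.7594]
shift m [-0.0065  0.0047  0.0153] len 17.30186274976497 turn rad [0.0009 0.0031 0.0106] per row @60mm: [-0.0065  0.0047  0.0153] rows 1.0
top 30 6665544444566677787777666667777788777666655555555555666666666666666666666666666666666666666
top 45 6666555444444456677788777766666777777777776666666667777777777777777777777777777777777777777
top 60 6666666555444333445566777887777666677778888877666667777777777777788888888888888888888888888
top 75 3322222111111112223344556677788777766666777888777766667778888888888888888888888888888888888
top 85 3332222211111111122223344556777877777666666777888777666667778888888888888888888888888888888
top 90 3332222111111111222222334455667778887776666677778877776666677778888888888888888888888888888
top 94 2222222111111112222223333445566777887777666667777877777666667777888888888888888888888888888
top 98 3322222111111122233333333344556677777777766666777888777766666677788888888888888888888888888
scene 30 6666666666666666555555555565555556666777766666555556666667777777777777777777776666666666666
scene 45 6666666666666666666667777777777777777777777777777777777777777777777777777777766666666666666
scene 60 6666666666666655666667777777777777777777677777777777777777777777777777777777776666666666666
scene 75 6666666666666666666677777777777777777777777777777777777777777777777777777777776666666666666
scene 85 6666666666666666666666777777777777777777777777777777777777777777777777777777666666666666666
scene 90 6666666666666666665555666666666666666666666666666666666666666666666666666666666666666666666
scene 94 6666666666666666666666666666666666666666666666666666666666666666666666666666666666666666666
scene 98 6666666666666666666666666666666666666666666666666666666666666666666666666666666666666666666
```

Emit:
play_rows:
  deltas:
    - [[-0.005, 0.005, 0.01], [0, 0, 0.01], 1]
    - [[-0.005, 0, 0.015], [0, 0, 0], 1]
    - [[0, 0, 0.015], [0, 0, 0], 1]
    - [[0, 0, 0.012], [0, 0, 0], 1]
    - [[0, 0, 0.006], [0, 0, 0], 1]
    - [[0, 0, 0.003], [0, 0, 0], 1]
    - [[0, 0, 0], [0, 0, 0], 1]

```text
time: 28.5
tool_pos: [483.7, 194.2, 23.3]
tcp_rot: [-180.0, 0.0, 179.2]
ft_force: [-0.5, -0.6, -1.1]
finger_gap: 57.6
```

```bash
python3 go.py 484 197 22 179.5;python3 vis.py 12; python3 - <<'E'
from h import *
S=cv2.imread("pics/s12.png");s=r.sense();p=s["tool_pos"]
for zl in (p[2]+56,):
  for a in range(-10,125,5):
    P=np.array([[p[0]+a,p[1]+b,zl] for b in np.arange(-50,51)]);q=proj("scene",P).astype(np.float32)
    px=cv2.remap(S,q[:,0].reshape(1,-1),q[:,1].reshape(1,-1),cv2.INTER_LINEAR)[0].astype(int)
    print("%4d"%a,"".join(chr(97+min(9,v//18)) for v in px.max(1)))
print(p)
E
```

```text
t 28.5 pos [483.6572 194.2055  23.3255] rot [-179.9737    0.0196  179.2414] gap 57.6 F [-0.4784 -0.6111 -1.0612] j [ 16.2633   4.4698 107.5689  -0.0333  67.9503 -72.9656]
shift m [-0.0003  0.0028  0.0013] len 3.1118526027701474 turn rad [-0.0005  0.0003 -0.0045] per row @60mm: [-0.0003  0.0028  0.0013] rows 1.0
 -10 hhggfeedcbbbbbbbbbbbbaaabbbbbbbbbbbbbbbbbbbbccccbbccccddeeeffgghhhhhhhhhhhhgggffeeddccbbbaaaaabbbbbba
  -5 hhhgffedccbbbbbaaaaaaabbbaabbbbbbcccddddeeeeeeeeeeeeffffffggggggggfffffffffffeeeeddccbbbbbbbbbbbbbbbb
   0 hhgggfedccbbaaabbbbccccccccccddefgggggggggffffffffffffffffggggggffffffffffffffffeddccbbbbbcccdddddddd
   5 hhhggfedcbbbbbcccddddddddddeeeffgghhhhhhggffffffffffffffffffffffffffffeffffffffeeddcccbbccddeefffgghh
  10 hhggffeddcccddddddeeeeeeeeefffffgggghggggfffffffffffffffffffffffffffffffffffffeeeeeeeeeefffgghhhhhhii
  15 hhhhgggfffeeeeeeefffffffffffffffffffffffffffffffffffffffffffffffffffffefffffffffffgggghhhhhhhiiiiiiii
  20 hhhhhhhhhhggggghhhhgggfffffffffffffffffffffffffffffffffffffffffffffffffffffffffgggghhhhhiihhhhhhhhhhh
  25 hhhhhhhhhhhhhhhhhhhgggfffffffffff
[... 1424 characters left out ...]
hhhhhhgggggghhhhiiiiiihhhhhhhhhhhhh
  95 cbbbbaaaaaaabaaabbbbbbbbbbbbcccccccccbbbcccbcccccccccccccccccccccccccccccddeffghhhhhhhhiiiiiiihhiiiii
 100 aaabbbbbbbbaabbbccccccccccccdddddddddddddddcccccccccccccccccbbbbbbbbbbbbccdefgghhhiiiiihhhhhhhhhhhhhh
 105 aaaabbbabbbbbbbbbbbcccccccccdddeeeeeeeeeeeeeeedddddddddddccbbbaaaaabbbbbccddeffgghhhiiiiiiiiiiiihhhhh
 110 bbaabbbbbaabbbbbbbbbbbbccccddeeeeeeeeeeeeeedddddddddddddcccbbbaaaaaabbbbbbbccdeefgghhiiiiiiiiihhhhhhh
 115 bbbbaaaaabbbbbbbbcccddddddcccccccccccddcccccccccccccccccccccbbbaaaaaabbbbbbccddeefgghhhhhhhhhhhhhhhhh
 120 cccbbbbaaabbbbbbccddeeeedddccbbbbbbbbbbbbbbbbbbbbbccccccccccbbbaaaaaaaabbbbbccdeeffgggggggghhhhhhhhhh
[484.07 194.36  23.85]
```

```bash
python3 - <<'E'
from h import *
T=cv2.imread("pics/t12.png");S=cv2.imread("pics/s12.png")
b1=cv2.resize(T[160:235,190:240],(400,600),interpolation=cv2.INTER_CUBIC);b2=cv2.resize(S[165:240,295:345],(400,600),interpolation=cv2.INTER_CUBIC)
cv2.imwrite("pics/k.png",np.hstack([b1,b2]))
E
```

```text
(no output)
```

View pics/k.png

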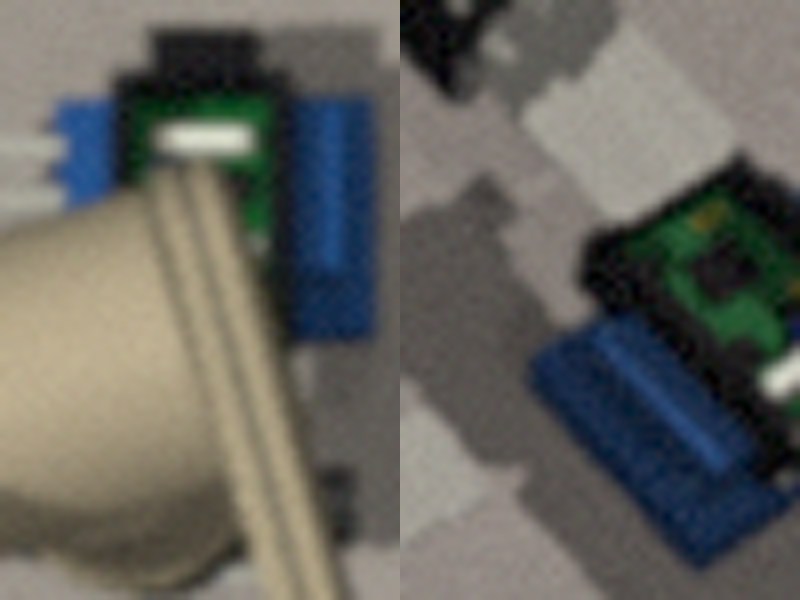

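The last view (scene half) shows the lid's leading edge, (615,222)–(738,150), just above the mouth, whose corners are at (588,245) and (740,155). Allowing for the lid's height, it is about 6 mm inside and about 1.5–2.5 mm too far to +y. I'll shift it and lower it to the ledge.

Emit:
play_rows:
  deltas:
    - [[-0.004, -0.002, 0.002], [0, 0, -0.004], 1]
    - [[-0.004, 0, 0.002], [0, 0, 0], 1]
    - [[0, 0, 0.0015], [0, 0, 0], 1]
    - [[0, 0, 0.0005], [0, 0, 0], 1]

```text
time: 29.1
tool_pos: [493.8, 192.4, 18.8]
tcp_rot: [180.0, 0.2, 179.5]
ft_force: [-0.6, -0.2, -0.6]
finger_gap: 58.2
```

```bash
python3 go.py 492 192.5 15 179.5
```

```text
t 29.1 pos [493.848  192.3964  18.7705] rot [179.9715   0.2101 179.4888] gap 58.2 F [-0.5911 -0.2201 -0.6194] j [ 15.7654   5.9486 106.5228  -0.0342  67.3189 -73.7103]
shift m [0.0019 0.0001 0.0038] len 4.200274761884966 turn rad [ 0.0005  0.0037 -0.0002] per row @60mm: [0.0019 0.0001 0.0038] rows 1.0
```

Emit:
play_rows:
  deltas:
    - [[0, 0, 0.0005], [0, 0.003, 0], 1]
    - [[0, 0, 0.0005], [0, 0, 0], 1]
    - [[0, 0, 0.0005], [0, 0, 0], 1]
    - [[0, 0, 0.0005], [0, 0, 0], 1]
    - [[0, 0, 0.0005], [0, 0, 0], 1]
    - [[0, 0, 0.0005], [0, 0, 0], 1]

```text
time: 29.85
tool_pos: [493.7, 192.5, 15.6]
tcp_rot: [180.0, 0.0, 179.5]
ft_force: [0.4, 0.3, -1.5]
finger_gap: 58.1
```

Emit:
play_rows:
  deltas:
    - [[0, 0, 0.0004], [0, 0, 0], 1]
    - [[0, 0, 0.0004], [0, 0, 0], 1]
    - [[0, 0, 0.0004], [0, 0, 0], 1]

```text
time: 30.22
tool_pos: [493.6, 192.5, 14.3]
tcp_rot: [180.0, 0.0, 179.5]
ft_force: [-0.6, -0.1, -1.4]
finger_gap: 58.0
```

Emit:
play_rows:
  deltas:
    - [[0, 0, 0.0004], [0, 0, 0], 1]
    - [[0, 0, 0.0004], [0, 0, 0], 1]
    - [[0, 0, 0.0004], [0, 0, 0], 1]

```text
time: 30.6
tool_pos: [493.7, 192.5, 13.0]
tcp_rot: [180.0, 0.0, 179.5]
ft_force: [0.3, -1.8, -1.3]
finger_gap: 57.7
```

Emit:
play_rows:
  deltas:
    - [[0, 0, 0.0004], [0, 0, 0], 1]
    - [[0, 0, 0.0004], [0, 0, 0], 1]
    - [[0, 0, 0.0004], [0, 0, 0], 1]

```text
time: 30.98
tool_pos: [493.6, 192.5, 11.7]
tcp_rot: [180.0, 0.0, 179.5]
ft_force: [1.0, -1.0, -1.7]
finger_gap: 58.1
```

Emit:
play_rows:
  deltas:
    - [[0, 0, 0.0004], [0, 0, 0], 1]
    - [[0, 0, 0.0004], [0, 0, 0], 1]
    - [[0, 0, 0.0004], [0, 0, 0], 1]

```text
time: 31.35
tool_pos: [493.7, 192.5, 10.4]
tcp_rot: [180.0, 0.0, 179.5]
ft_force: [1.0, 0.3, -1.5]
finger_gap: 58.0
```

Emit:
play_rows:
  deltas:
    - [[0, 0, 0.0004], [0, 0, 0], 1]
    - [[0, 0, 0.0004], [0, 0, 0], 1]
    - [[0, 0, 0.0004], [0, 0, 0], 1]

```text
time: 31.72
tool_pos: [493.7, 192.5, 9.1]
tcp_rot: [180.0, 0.0, 179.5]
ft_force: [-0.2, -0.6, -1.6]
finger_gap: 57.9
```

Emit:
play_rows:
  deltas:
    - [[0, 0, 0.0004], [0, 0, 0], 1]
    - [[0, 0, 0.0004], [0, 0, 0], 1]

```text
time: 31.98
tool_pos: [493.6, 192.5, 8.3]
tcp_rot: [180.0, 0.0, 179.5]
ft_force: [0.5, -0.3, -1.0]
finger_gap: 57.7
```

```bash
python3 -c "
from bench import r
s=r.sense();print(s['ft_force'],s['wrist_torque'],s['tool_pos'],s['tcp_rot'])"
```

```text
[ 0.52680471 -0.2561142  -0.97258484] [ 0.02793409  0.07866259 -0.00236148] [493.6435859  192.48309197   8.27807776] [1.79972011e+02 1.71565909e-02 1.79495005e+02]
```

Emit:
play_rows:
  deltas:
    - [[0, 0, 0.0004], [0, 0, 0], 1]
    - [[0, 0, 0.0004], [0, 0, 0], 1]

```text
time: 32.22
tool_pos: [493.7, 192.5, 7.4]
tcp_rot: [180.0, 0.0, 179.5]
ft_force: [-0.3, -0.4, -0.8]
finger_gap: 57.7
```

Emit:
play_rows:
  deltas:
    - [[0, 0, 0.0004], [0, 0, 0], 1]
    - [[0, 0, 0.0004], [0, 0, 0], 1]

```text
time: 32.48
tool_pos: [493.6, 192.5, 6.6]
tcp_rot: [180.0, 0.0, 179.5]
ft_force: [-0.1, 0.4, -1.6]
finger_gap: 58.0
```

Emit:
play_rows:
  deltas:
    - [[0, 0, 0.0004], [0, 0, 0], 1]
    - [[0, 0, 0.0004], [0, 0, 0], 1]

```text
time: 32.72
tool_pos: [493.7, 192.5, 5.8]
tcp_rot: [180.0, 0.0, 179.5]
ft_force: [0.5, 0.3, -1.6]
finger_gap: 57.9
```

```bash
python3 -c "
from bench import r
s=r.sense();print(s['ft_force'],s['wrist_torque'],s['tool_pos'],s['tcp_rot'])"; python3 vis.py 13;  python3 - <<'E'
from h import *
S=cv2.imread("pics/s13.png");p=r.sense()["tool_pos"]
for zl in (65,):
  for a in list(range(50,122,4)):
    P=np.array([[p[0]+a,p[1]+b,zl] for b in np.arange(-50,51)]);q=proj("scene",P).astype(np.float32)
    px=cv2.remap(S,q[:,0].reshape(1,-1),q[:,1].reshape(1,-1),cv2.INTER_LINEAR)[0].astype(int)
    print("%4d"%a,"".join(chr(97+min(9,v//18)) for v in px.max(1)))
E
```

```text
[ 0.47565244  0.33846039 -1.59503281] [-0.06182703  0.038339   -0.00198141] [493.73610896 192.46766028   5.77935753] [1.79972007e+02 2.53842261e-02 1.79494850e+02]
  50 eeeeeeeeeeeeeeeeffgghiiiiiiiiiiiiiiiijjjiiiiiiiijjjjjiiiijjjjjjjiiiiiiiiiiiiiiiiiiiiiiihhhhhhhhhhhhhh
  54 eeeeeefffffgggggggghhiiiiiiiiijjijjjjjiiiiiiiiiiiijjjjjjjjjjjjjjiiiiiijjiiiiiiiiiiiiihhhhhhhhhhhhhhhh
  58 eeffgggghhhhhhhhhhhhiiiijjjjjjiiiiiiiiiiiijiiiiiiiiiiijjjjiiijjjjiiiiiiiiiijjiiiiiiiiiiiiiiiiiihhhiii
  62 efffggghhhhhhhhhhhhhiiiiiiijjjiiiiiiiiiiiiiiiiiiiiiijjjjjjjjjjjjiiiiiiiijjjjjjiiiiiiiiiiiihhhhhhhhhhh
  66 fgggghhhhhhhhhggghhhiiiijjjjjiiiiiiiiiiiiiiiiiiiiiiiiijjjjjjjjjjiiiiiiiiijjjjiiiiihhhhhhhhhiiihhhhiih
  70 gghhhhhhhhhggfffffgghiijjjjjjjiijjjjjiiiiiiiiiiiiijjjjjjjjjjjjiiiiiiiiijjjjiiiihhggfffggghhhhhhhhhhhh
  74 gghhhggggffeddcddefghiiijjjjiiiiiiiiijjjjjiiiiiiiijjjjjjjjjjjjjjiiiijjiiiiiiiihhgfeedeefgghhhhhhhhhhi
  78 ggggffeedccbbbbcdefghiijjjjjiiiiiiiiiiiiiiiiiiiiiiiiijjjjjjjjjjjjiiijjjjjjjiiihhgfeddeefgghhhiiiiiiii
  82 feeddcbbbaaaabbcdefghhiiijjjjjjjiiiiiijiiiiiiiiiijjjjjjjjjjjjjjjjiiiiiijjjj
[... 289 characters left out ...]
eeeeeeeeeefeeffffeeffffffeeeddccccbbbbbbbbccdeefgghhhhiiii
  98 dcccbaaaaaabbbbbbbbbbbbbbbbbbcccccccccbbbbbbbbbbbbbccccccccccccccccccbbbbaaaaaaabbbbbbccddefgghhhhhhh
 102 dddcccccbbbbbbbbbbbbbbbbbbbbcccccccccbbbbbbbbbbbabbbbbbbbbbbbccccccccbbbbaaaaaaaaaabbbccddeffgggggghh
 106 eeeddddddccbbbaaaabbbbbbbcccccddddccccbbbbbbbbbbbbbbbbbbbbbccccccccccbbbbbbaaaaaaabbbbccdeeffgggghhhh
 110 eeeeeeeddcccbbbbbabbbbbbcccdddddddcccbbbbbbbbbbbbbbbbbbbbbbcccccccccccbbbaaaaaaaaaabbbcddeeffgggggghh
 114 eeedeeedddccbaaaaaabbbbbcccdddddddcccbbbbbbbbbbbbbbbbbbbbbbbbcccccccccbbbaaaaaaaabbbbbccdeefgggghhhhh
 118 eeeedddddcccbbbbbbbbbbbbccddddddddcccbbbbbbbbbbbbbbbbbbbbbccccccccccccbbbaaaaaaaabbbbbccdeffgggghhhhh
```

The dark strips either side of the lid are now visible: about centred laterally, with roughly 20 mm over the mouth. I'll back off 4 mm, move slightly to +y and keep creeping down. The force is self-limited by small steps.

Emit:
play_rows:
  deltas:
    - [[0.003, 0.001, 0], [0, 0, 0], 1]
    - [[0.001, 0, 0.0003], [0, 0, 0], 1]
    - [[0, 0, 0.0004], [0, 0, 0], 1]
    - [[0, 0, 0.0004], [0, 0, 0], 1]

```text
time: 33.33
tool_pos: [489.6, 193.7, 4.9]
tcp_rot: [180.0, 0.1, 179.5]
ft_force: [0.3, -0.3, -0.4]
finger_gap: 58.1
```

Emit:
play_rows:
  deltas:
    - [[0, 0, 0.0004], [0, 0, 0], 1]
    - [[0, 0, 0.0004], [0, 0, 0], 1]
    - [[0, 0, 0.0004], [0, 0, 0], 1]

```text
time: 33.7
tool_pos: [489.9, 193.7, 3.9]
tcp_rot: [180.0, 0.1, 179.5]
ft_force: [-0.8, -0.5, 1.0]
finger_gap: 57.8
```

Emit:
play_rows:
  deltas:
    - [[0, 0, 0.0004], [0, 0, 0], 1]
    - [[0, 0, 0.0004], [0, 0, 0], 1]
    - [[0, 0, 0.0004], [0, 0, 0], 1]

```text
time: 34.08
tool_pos: [490.2, 193.8, 2.9]
tcp_rot: [179.9, 0.1, 179.5]
ft_force: [-0.9, -0.1, 1.0]
finger_gap: 58.1
```

Emit:
play_rows:
  deltas:
    - [[0, 0, 0.0004], [0, 0, 0], 1]
    - [[0, 0, 0.0004], [0, 0, 0], 1]
    - [[0, 0, 0.0004], [0, 0, 0], 1]

```text
time: 34.45
tool_pos: [490.4, 193.9, 1.9]
tcp_rot: [179.9, 0.1, 179.5]
ft_force: [-2.0, -0.5, 2.5]
finger_gap: 57.8
```

Emit:
play_rows:
  deltas:
    - [[0, 0, -0.0008], [0, 0, 0], 1]
    - [[0, 0, 0], [0, 0, 0], 1]

```text
time: 34.7
tool_pos: [490.5, 193.9, 2.8]
tcp_rot: [179.9, 0.1, 179.5]
ft_force: [-0.5, -0.6, 1.1]
finger_gap: 58.0
```

Emit:
play_rows:
  deltas:
    - [[0, 0, -0.0008], [0, 0, 0], 1]
    - [[0, 0, 0], [0, 0, 0], 1]

```text
time: 34.95
tool_pos: [490.5, 193.9, 3.5]
tcp_rot: [179.9, 0.1, 179.5]
ft_force: [0.5, -0.7, 0.4]
finger_gap: 57.0
```

```bash
python3 -c "
from bench import r
s=r.sense();print(s['ft_force'],s['wrist_torque'],s['tool_pos'],s['tcp_rot'])"; python3 vis.py 14;  python3 - <<'E'
from h import *
S=cv2.imread("pics/s14.png");p=r.sense()["tool_pos"]
for zl in (65,):
  for a in list(range(58,122,4)):
    P=np.array([[p[0]+a,p[1]+b,zl] for b in np.arange(-50,51)]);q=proj("scene",P).astype(np.float32)
    px=cv2.remap(S,q[:,0].reshape(1,-1),q[:,1].reshape(1,-1),cv2.INTER_LINEAR)[0].astype(int)
    print("%4d"%a,"".join(chr(97+min(9,v//18)) for v in px.max(1)))
E
```

```text
[ 0.52512592 -0.7487588   0.43425286] [-0.03294871 -0.05127341 -0.0132612 ] [490.48271994 193.86539231   3.53370881] [1.79943996e+02 1.39929877e-01 1.79501122e+02]
  58 eeeeeeeeffggghhhhhhhiiiiiiiiiiiiiiiiiiiiiiiiiiiiiiiiiijjjjjjjjiiiiiiiiiiiiiiiiiiiiiiiihhhhhiihhhhhhih
  62 eeeeeeeffggghhhhhhhhhiiiiiiiiijjiiiiiiiiijiiiiiiiiijjjjjiiiijiiiiiiiiiiiiiijjjiiiiiiiiihhiihhiiiiihhh
  66 ffffgggggghhhhhhhhhhiiiiiiiiiiiiiiiiiiiiiiiiiiiiiiiiiiiiiiiijjjjjiiiiiiiiiiiiiiiiiiiiiiiihhhhhhhhiiih
  70 ggghhhhhhhhhggggghhhhiiiiiiiiiiiiiiiiiiiiiiiiiiiiiiiiiiiiiijjjjjiiiiiiiiijiiiiiihhhhhhhhhhhhhhhhhihhh
  74 gghhhhhhhggfffeeefgghhiiiiiiiiiiiiiiiiiiiiiiiiiiiiiiijjjjjjjjiiiiiiiiiiiiiiiiihggfffffgghhhhhiiiiiihh
  78 ghhggggfeeddcccddefghiiiiiiiiiiiiiiiiiiiiiiiiiiiiiiiiijjjjjjjjjiiiiiiiiiiiiiihhgfeeeeffghhhiiiihhhhhh
  82 fffeeedccbbbbbcdeefghiiijjjjjjjjjiiiiiiiiiiiiiiiiiiiijjjjjjjiiiiiiiiiiijiiiiihhgfeeeefgghhiiiiiiiiiih
  86 ddcccbbaaaabbbccdeefgghiiiiiiiiiiiiiiiijjjjiiiiiiijjjjjjjjjjjjiiiiijjjjjjiiihhgfeedeeffghhiiiiiihhhhi
  90 cccbbaaaaaaabbbbbcddeffgghhhhhhhhhhhhhhhhhhhhhhhhiiiiiiiiiiiiiiiiiiiiiiiihhgfeddccddeffghhhhhhhhiiiih
  94 dcbbbaaaabbbbbbbbbbbccccdddddddddddeeeeeeeeeeeeeeeffffffffffffffffeeeeeeeddcccbbbbccddeffgghhhiiiiiii
  98 ccbbbaaaabbbbaaaaabbbbbbbbbbbbbbbcccccccccccccccccccccccccddddcccccccbbaaaaabbbbbbbbccddefgghhhiiiiii
 102 dccbbbbbaaaaaaaaabbbbbbbbbbbccccccccccccbbbbbbbbbbbbcccbbccccccccccbbbbaaaaaaaaabbbbcccdeefgghhhhhhii
 106 dddccccccbbbaaaaaabbbbbbccccddddddcccbbbbbbbbbbbbbbbbbbbbbccccccccccbbbbaaaaaaaabbbbcccdeeffggggggghh
 110 eeeeedddccbbbbbbbabbbbcccdddeeeeddccbbbbbbbbbbbbbbbbbbbbbbbccccccccccbbbaaabbaabbbbbbccdeefgggggggghh
 114 eeddddddccbbbaaabbbbbbccccdddddddcccbbbbbcccbbbbbbbbaaabbbbccccccccccbbaaaaaaaaabbbbbcddeffgggghhhhhh
 118 eeedddddccbbbaaaabbbbbbcccddddddccbbbbbbbbbbbbbbbbbaaaabbbcccccccccbbbbaaaaaaaaabbbbccddeffggghhhhhhh
```

The lid now rests on the ledges: free weight is -1.4 N and contact is near z≈4.8. It is laterally centred to about 0.3 mm by the dark-strip width. I'll slide in gently.

Emit:
play_rows:
  deltas:
    - [[-0.002, 0.0002, -0.0005], [0, 0, 0], 1]
    - [[-0.002, 0, 0], [0, 0, 0], 1]
    - [[-0.002, 0, 0], [0, 0, 0], 1]
    - [[-0.002, 0, 0], [0, 0, 0], 1]

```text
time: 35.55
tool_pos: [498.7, 194.0, 3.8]
tcp_rot: [179.9, 0.1, 179.5]
ft_force: [-0.7, -0.7, 0.3]
finger_gap: 57.8
```

Emit:
play_rows:
  deltas:
    - [[-0.002, 0, 0], [0, 0, 0], 1]
    - [[-0.002, 0, 0], [0, 0, 0], 1]
    - [[-0.002, 0, 0], [0, 0, 0], 1]

```text
time: 35.92
tool_pos: [504.2, 194.5, 3.5]
tcp_rot: [179.9, 0.0, 179.5]
ft_force: [-1.5, 3.1, 2.8]
finger_gap: 58.0
```

Emit:
play_rows:
  deltas:
    - [[0, 0.0008, -0.0008], [0, 0, 0], 1]
    - [[-0.001, 0, 0], [0, 0, 0], 1]

```text
time: 36.17
tool_pos: [505.9, 195.1, 4.6]
tcp_rot: [179.9, 0.1, 179.5]
ft_force: [-0.0, 0.5, 1.2]
finger_gap: 58.1
```

```bash
cat > st.py <<'E'
from bench import r
import numpy as np; np.set_printoptions(precision=2,suppress=True)
s=r.sense();print(s['time'],"F",s['ft_force'],"M",s['wrist_torque'],s['tool_pos'],s['tcp_rot'],s['finger_gap'])
E
python3 st.py
```

```text
36.175 F [-0.01  0.49  1.23] M [-0.13 -0.03  0.05] [505.85 195.08   4.57] [179.94   0.06 179.52] 58.09354555589601
```

Emit:
play_rows:
  deltas:
    - [[-0.002, 0.0002, -0.0004], [0, 0, 0], 1]
    - [[-0.002, 0, -0.0002], [0, 0, 0], 1]
    - [[-0.002, 0, 0], [0, 0, 0], 1]

```text
time: 36.55
tool_pos: [512.2, 194.9, 5.0]
tcp_rot: [180.0, 0.1, 179.5]
ft_force: [0.0, -0.1, 0.8]
finger_gap: 57.8
```

Emit:
play_rows:
  deltas:
    - [[-0.002, 0, 0], [0, 0, 0], 1]
    - [[-0.002, 0, 0], [0, 0, 0], 1]
    - [[-0.002, 0, 0], [0, 0, 0], 1]

```text
time: 36.92
tool_pos: [518.6, 194.8, 5.0]
tcp_rot: [180.0, 0.1, 179.5]
ft_force: [-0.2, 0.4, 1.4]
finger_gap: 58.0
```

```bash
python3 st.py
```

```text
36.925 F [-0.19  0.38  1.41] M [-0.1   0.05 -0.  ] [518.64 194.77   5.  ] [179.96   0.05 179.5 ] 57.95143419678356
```

Emit:
play_rows:
  deltas:
    - [[-0.002, 0, -0.0004], [0, 0, 0], 1]
    - [[-0.003, 0, -0.0003], [0, 0, 0], 1]
    - [[-0.003, 0, 0], [0, 0, 0], 1]
    - [[-0.003, 0, 0], [0, 0, 0], 1]

```text
time: 37.42
tool_pos: [530.1, 194.6, 5.4]
tcp_rot: [180.0, 0.0, 179.5]
ft_force: [-0.4, 0.1, -0.1]
finger_gap: 57.9
```

Emit:
play_rows:
  deltas:
    - [[-0.003, 0, 0], [0, 0, 0], 1]
    - [[-0.003, 0, 0], [0, 0, 0], 1]
    - [[-0.002, 0, 0], [0, 0, 0], 1]

```text
time: 37.8
tool_pos: [538.8, 194.5, 5.5]
tcp_rot: [180.0, 0.0, 179.5]
ft_force: [-0.2, 0.1, -0.6]
finger_gap: 57.8
```

```bash
python3 st.py
```

```text
37.8 F [-0.2   0.05 -0.61] M [-0.04  0.06  0.02] [538.84 194.52   5.49] [179.97   0.03 179.49] 57.78969456419751
```

The lid is entering with almost no force. A bit further, then I'll release and push from behind with the closed fingers.

Emit:
play_rows:
  deltas:
    - [[-0.0015, 0, 0], [0, 0, 0], 1]
    - [[-0.001, 0, 0], [0, 0, 0], 1]
    - [[0, 0, 0], [0, 0, 0], 1]

```text
time: 38.17
tool_pos: [541.7, 194.5, 5.5]
tcp_rot: [180.0, 0.0, 179.5]
ft_force: [-0.9, -0.4, 0.3]
finger_gap: 57.9
```

Emit:
play_rows:
  deltas:
    - [[0, 0, 0], [0, 0, 0], 0.3]
    - [[0, 0, 0], [0, 0, 0], 0.2]
    - [[0, 0, 0], [0, 0, 0], 0.1]
    - [[0, 0, 0], [0, 0, 0], 0]
    - [[0, 0, 0], [0, 0, 0], 0]

```text
time: 38.8
tool_pos: [541.7, 194.6, 5.7]
tcp_rot: [180.0, 0.1, 179.5]
ft_force: [0.9, -0.4, 0.6]
finger_gap: 85.2
```

```bash
python3 st.py; python3 vis.py 15
```

```text
38.8 F [ 0.94 -0.37  0.58] M [ 0.02 -0.03  0.06] [541.74 194.58   5.67] [179.96   0.06 179.5 ] 85.1759393235989
```

Emit:
play_rows:
  deltas:
    - [[0, 0, -0.008], [0, 0, 0], 0]
    - [[0, 0, -0.015], [0, 0, 0], 0]
    - [[0, 0, -0.02], [0, 0, 0], 0]
    - [[0, 0, -0.012], [0, 0, 0], 0]
    - [[0.015, 0, -0.002], [0, 0, 0], 1]
    - [[0.02, 0, 0], [0, 0, 0], 1]
    - [[0.01, 0, 0], [0, 0, 0], 1]
    - [[0, 0, 0], [0, 0, 0], 1]

```text
time: 39.9
tool_pos: [498.0, 195.5, 70.5]
tcp_rot: [179.9, 0.4, 179.5]
ft_force: [-0.0, 0.3, 0.3]
finger_gap: 12.2
```

```bash
python3 go.py 495 195 22 179.5; python3 vis.py 16; python3 - <<'E'
from h import *
S=cv2.imread("pics/s16.png")
for x in list(range(500,600,4))+list(range(600,690,6)):
    P=np.array([[x,195+b,65] for b in np.arange(-50,51)]);q=proj("scene",P).astype(np.float32)
    px=cv2.remap(S,q[:,0].reshape(1,-1),q[:,1].reshape(1,-1),cv2.INTER_LINEAR)[0].astype(int)
    print("%4d"%x,"".join(chr(97+min(9,v//18)) for v in px.max(1)))
E
```

```text
t 39.9 pos [497.9884 195.4504  70.5147] rot [179.8677   0.3859 179.4868] gap 12.2 F [-0.0282  0.3053  0.3133] j [ 15.9238   2.7057 104.0231   0.0185  72.8637 -73.5688]
shift m [ 0.0033 -0.0006  0.0485] len 48.6087501827119 turn rad [ 0.0023  0.0067 -0.0002] per row @60mm: [ 0.0033 -0.0006  0.0485] rows 1.0
 500 hhhhhhhhhhhhhhhhhhhhhhhhhhhhhhhhhhhhhhhhhhhhhhhhhhhhhihhhhhhhhhhhhhhhhhhhhhhhhhhhhhhhhhhhhhhhhhhhhhhh
 504 hhhhhhhhhhhhhhhhhhhhhhhhhhhhhhhhhhhhhhhhhhhhhhhhhhhiiihhhhhiihhhhhhhhhhhhhhhhhhhhhhhhhhhiiihhhhhhhhhh
 508 hhhhhhhhhhhhhhhhhhhhhhhhhhhhhhhhhhhhhhhhhhhhhhhhhhhhhhiiiiihhhhhhhhhhhhhhhhhhhhhhhhhhhhihhhhhhhhhhhhh
 512 hhhhhhhhhhhhhhhhhhhhhhhhhhhhhhhhhhhhhhhhhhhhhhhhhhhhhhhhhhihhhhiihhhhhhiiihhhhhhhhhhhhhhhhhhhhhhhhhhh
 516 hhhhhhhhhhhhhhhhhhhhhhhhhhhhhhhhhhhhhhhhhhhhhhhhhhhhhhhhhiiiiiiihhhhhhhhhhhhhhhhhhhhhhhhhhhhhhhhhhhhh
 520 hhhhhhhhhhhhhhhhhhhhhhhhhhhhhhhhhhhhhhhhhhhhhhhhhhhhihhhiiiiihhhhhhiiiiihhhhhhhhhhhhhhhhhhhhhhhhhhhhh
 524 hhhhhhhhhhhhhhhhhhhhhhhhhiiiiiiiiiiiiiiiiiiiiiiiiiiiiiiiiiiiiiiiiiiiiiiiiiiiiiiiihhhhhhhhhhhhhhhhhhhh
 528 hhhhhhhhhhhhhhhhhhhhhhhhiiiiiiiiiiiiij
[... 2787 characters left out ...]
jjjjjjjjjjjiihggffeedccbbbaaaaaaaaaabbcccddeffggghhhgggghh
 654 eeddddcccbbbaaabbbbbccdefghhiiiiiiiiiiiiiiiiiijjjjjiiihgggfeeddcccbbbbaaaaaaaaabbbccddeffgghhhhhhhhhi
 660 eeeddddccbbbaabbbbbbcccdddddedddddddddddddddddccccccccccccccccccbbbbbbaaaaaabbbbbbccdeeffggghhhhhhhhi
 666 cccccbbaaabbaaaabbbbccccccccccccccbccccccccbbbbbbbbbbbbbbbbbbcbbbbbbbbbbbbbbcccccccccddeefffggggghhhh
 672 baaaaabbbaaaaabbcccddddddccbbaaaaaaaaaaaaabbbaaaaaabbabaaaaaaaaaaaaaaaabccdeffffgggggggggghhhhiiihhhh
 678 ccccdddcccbbbaaaaabbaaaabbbbbbbbbbbbbbbbbbbbbbbbbbbbbbbbbbbbbbbbccddeeffggggghhhhhhhhhhhhhhhhhiihhhhh
 684 ddddddddddccccbbbaaaaabbbbbbbbbbbbbbbbbbbbbbbbbbbbbbbbbbbbbbccccddeeefffffffffffffffgggggghhhhhhhiiii
```

The lid lies in the grooves, about x=523–634. I'll lower the closed fingers behind it and push.

Emit:
play_rows:
  deltas:
    - [[0, -0.0005, 0.01], [0.002, 0.006, 0], 1]
    - [[0, 0, 0.014], [0, 0, 0], 1]
    - [[0, 0, 0.01], [0, 0, 0], 1]
    - [[0, 0, 0.006], [0, 0, 0], 1]
    - [[0, 0, 0.002], [0, 0, 0], 1]
    - [[0, 0, 0], [0, 0, 0], 1]

```text
time: 40.75
tool_pos: [498.6, 194.3, 23.8]
tcp_rot: [-180.0, -0.1, 179.4]
ft_force: [0.0, -0.5, -0.5]
finger_gap: 0.2
```

```bash
python3 go.py 505 194.7 21 179.5
```

```text
t 40.75 pos [498.6186 194.3363  23.7552] rot [-179.962    -0.115   179.4345] gap 0.2 F [ 0.0325 -0.4508 -0.5461] j [ 15.8062   6.6477 105.182   -0.0044  68.2913 -73.6267]
shift m [-0.0064  0.0004  0.0027] len 6.960305503852769 turn rad [-0.0007 -0.002  -0.0011] per row @60mm: [-0.0064  0.0004  0.0027] rows 1.0
```

Emit:
play_rows:
  deltas:
    - [[-0.002, 0.0004, 0.0015], [0, 0, 0], 1]
    - [[-0.002, 0, 0.001], [0, 0, 0], 1]
    - [[-0.002, 0, 0], [0, 0, 0], 1]
    - [[-0.001, 0, 0], [0, 0, 0], 1]
    - [[-0.001, 0, 0], [0, 0, 0], 1]
    - [[-0.001, 0, 0], [0, 0, 0], 1]
    - [[-0.001, 0, 0], [0, 0, 0], 1]
    - [[-0.001, 0, 0], [0, 0, 0], 1]

```text
time: 41.75
tool_pos: [511.5, 195.0, 22.5]
tcp_rot: [180.0, 0.0, 179.4]
ft_force: [0.6, 0.2, 0.3]
finger_gap: -0.0
```

Emit:
play_rows:
  deltas:
    - [[-0.001, 0, 0], [0, 0, 0], 1]
    - [[-0.001, 0, 0], [0, 0, 0], 1]
    - [[-0.001, 0, 0], [0, 0, 0], 1]
    - [[-0.001, 0, 0], [0, 0, 0], 1]

```text
time: 42.25
tool_pos: [515.5, 194.9, 22.4]
tcp_rot: [-180.0, -0.0, 179.4]
ft_force: [-0.2, 0.0, 0.2]
finger_gap: 0.0
```

```bash
python3 st.py
```

```text
42.25 F [-0.22  0.02  0.18] M [ 0.    0.09 -0.08] [515.48 194.9   22.39] [-180.     -0.01  179.44] 0.04097698402053652
```

Emit:
play_rows:
  deltas:
    - [[-0.001, 0, 0], [0, 0, 0], 1]
    - [[-0.001, 0, 0], [0, 0, 0], 1]
    - [[-0.001, 0, 0], [0, 0, 0], 1]
    - [[-0.001, 0, 0], [0, 0, 0], 1]
    - [[-0.001, 0, 0], [0, 0, 0], 1]
    - [[-0.001, 0, 0], [0, 0, 0], 1]
    - [[-0.001, 0, 0], [0, 0, 0], 1]
    - [[-0.001, 0, 0], [0, 0, 0], 1]

```text
time: 43.25
tool_pos: [524.1, 194.8, 22.4]
tcp_rot: [-180.0, -0.0, 179.4]
ft_force: [-0.3, -0.0, 0.2]
finger_gap: 0.1
```

```bash
python3 st.py; cat > prof.py <<'E'
from h import *
# leading and trailing end of the lid along its axis in the scene view
S=eyes.snapshot("scene")[:,:,::-1].copy();xs=np.arange(500,690,1.)
for b in (-15,15):
    q=proj("scene",np.array([[x,195+b,65] for x in xs])).astype(np.float32)
    px=cv2.remap(S,q[:,0].reshape(1,-1),q[:,1].reshape(1,-1),cv2.INTER_LINEAR)[0].astype(int).max(1)
    print(b,"".join(chr(97+min(9,v//18)) for v in px))
E
python3 prof.py
```

```text
43.25 F [-0.28 -0.04  0.23] M [0.02 0.06 0.03] [524.07 194.82  22.39] [-180.     -0.01  179.44] 0.12276315044078984
-15 bcccdddeeffffgggggggggggggggggggggffffffffffffffffffffggghhiiijjjjjjjjjjjjiiiijjjjjjjjjjjjjjjjjjjjjjjjjjjjjjjjjjjjjjjjjjjjjjjjjjjjijjjjjjjjjjiiihhhhhhiiiihgfeeedddddccbbbaaaabbbbbbbbbbbcbbcc
15 bbbbbbbbbaaaabbbbbbbbcccdddeefgghhiiijjiiiiijjjiiiiiiiiijjjjjjjjjjjiiiiijjiijjjjjjjjjjjjjjjjjjjjjjjjjjijjjjjjjjjjjjjjjjjjjjjjjjjjjjjjjjjjjjjjjiiihgfddccbbbbbbbbccbbbbbbbbbaaaabbccddddddddccc
```

The lid is moving with the push: its leading end is now at about 647. I'll continue, slower near the stop.

Emit:
play_rows:
  deltas:
    - [[-0.001, 0, 0], [0, 0, 0], 1]
    - [[-0.001, 0, 0], [0, 0, 0], 1]
    - [[-0.001, 0, 0], [0, 0, 0], 1]
    - [[-0.001, 0, 0], [0, 0, 0], 1]
    - [[-0.001, 0, 0], [0, 0, 0], 1]
    - [[-0.001, 0, 0], [0, 0, 0], 1]
    - [[-0.001, 0, 0], [0, 0, 0], 1]
    - [[-0.001, 0, 0], [0, 0, 0], 1]

```text
time: 44.3
tool_pos: [532.7, 194.7, 22.4]
tcp_rot: [-180.0, -0.0, 179.4]
ft_force: [-0.6, 0.0, 0.2]
finger_gap: 0.2
```

Emit:
play_rows:
  deltas:
    - [[-0.001, 0, 0], [0, 0, 0], 1]
    - [[-0.001, 0, 0], [0, 0, 0], 1]
    - [[-0.0006, 0, 0], [0, 0, 0], 1]
    - [[-0.0005, 0, 0], [0, 0, 0], 1]
    - [[-0.0005, 0, 0], [0, 0, 0], 1]
    - [[-0.0005, 0, 0], [0, 0, 0], 1]
    - [[-0.0005, 0, 0], [0, 0, 0], 1]
    - [[-0.0005, 0, 0], [0, 0, 0], 1]

```text
time: 45.3
tool_pos: [538.1, 194.7, 22.3]
tcp_rot: [-180.0, -0.0, 179.4]
ft_force: [-1.3, 0.4, 0.0]
finger_gap: 0.1
```

```bash
python3 st.py
```

```text
45.3 F [-1.3   0.39  0.  ] M [-0.04  0.08 -0.03] [538.09 194.68  22.33] [-179.99   -0.01  179.44] 0.12400609159668444
```

Emit:
play_rows:
  deltas:
    - [[-0.0005, 0, 0], [0, 0, 0], 1]
    - [[-0.0005, 0, 0], [0, 0, 0], 1]
    - [[-0.0005, 0, 0], [0, 0, 0], 1]
    - [[-0.0005, 0, 0], [0, 0, 0], 1]
    - [[-0.0005, 0, 0], [0, 0, 0], 1]
    - [[-0.0005, 0, 0], [0, 0, 0], 1]

```text
time: 46.05
tool_pos: [541.3, 194.7, 22.4]
tcp_rot: [-180.0, -0.0, 179.4]
ft_force: [-0.6, -0.3, 0.4]
finger_gap: 0.0
```

Emit:
play_rows:
  deltas:
    - [[-0.0005, 0, 0], [0, 0, 0], 1]
    - [[-0.0005, 0, 0], [0, 0, 0], 1]
    - [[-0.0005, 0, 0], [0, 0, 0], 1]
    - [[-0.0005, 0, 0], [0, 0, 0], 1]

```text
time: 46.55
tool_pos: [543.5, 194.6, 22.3]
tcp_rot: [-180.0, -0.0, 179.4]
ft_force: [-0.8, -0.2, 0.4]
finger_gap: 0.0
```

Emit:
play_rows:
  deltas:
    - [[-0.0005, 0, 0], [0, 0, 0], 1]
    - [[-0.0005, 0, 0], [0, 0, 0], 1]
    - [[-0.0005, 0, 0], [0, 0, 0], 1]
    - [[-0.0005, 0, 0], [0, 0, 0], 1]

```text
time: 47.05
tool_pos: [545.2, 194.6, 22.3]
tcp_rot: [-180.0, -0.1, 179.4]
ft_force: [-2.8, -0.5, 1.7]
finger_gap: 0.1
```

```bash
python3 st.py; python3 prof.py
```

```text
47.05 F [-2.8  -0.51  1.65] M [ 0.03  0.62 -0.02] [545.19 194.65  22.26] [-179.99   -0.06  179.45] 0.06592368603323269
-15 bccccccccccbbbbbbbbbbbbbbbcccddeeeffggggggghhhhghhhhgggggffffffffffffffffffgghhiiiijjjjjjjjjjjjjjjjjjjjjjjjjjjjjjjjjjjjjjjjjjjjjjjjjjjjjjjjjjjjjjjjjjjjjjjjjjjjjiihggfedcbbaaaaabbbbbbbbbbbbbc
15 ccbbbbbbbbbbbbbaaaaaaaaaaabbbbbaabbbbbbbbbbcccddeeffghhiiiijjjjjjjjjjjjjjjjiiijjjjjjjjjjjjjjjjjjjjjjjjjjjjjjjjjjjjjjjjjjjjjjjjjjjjjjjjjjjjjjjjjjjjjjjjjjjjjjjjjjiiihgfedcbbaaaabbccdddeddddccc
```

The stop appears to be reached, with force rising. I'll press a little to confirm.

Emit:
play_rows:
  deltas:
    - [[-0.0005, 0, 0], [0, 0, 0], 1]
    - [[-0.0005, 0, 0], [0, 0, 0], 1]
    - [[-0.0005, 0, 0], [0, 0, 0], 1]

```text
time: 47.48
tool_pos: [545.1, 194.6, 21.8]
tcp_rot: [-180.0, -0.2, 179.5]
ft_force: [-5.0, -0.6, 2.6]
finger_gap: -0.1
```

Emit:
play_rows:
  deltas:
    - [[-0.0007, 0, 0], [0, 0, 0], 1]
    - [[-0.0007, 0, 0], [0, 0, 0], 1]
    - [[-0.0007, 0, 0], [0, 0, 0], 1]

```text
time: 47.85
tool_pos: [544.9, 194.7, 21.2]
tcp_rot: [-179.9, -0.5, 179.5]
ft_force: [-6.3, -0.2, 3.6]
finger_gap: 0.2
```

```bash
python3 st.py
```

```text
47.85 F [-6.34 -0.22  3.58] M [0.02 0.96 0.03] [544.9  194.65  21.15] [-179.94   -0.52  179.47] 0.23154607055029103
```

It is firmly against the stop: no advance, 6.3 N. I'll back off, raise clear and check.

Emit:
play_rows:
  deltas:
    - [[0.003, 0, 0], [0, 0, 0], 1]
    - [[0.012, 0, 0], [0, 0, 0], 1]
    - [[0.025, 0, 0], [0, 0, 0], 1]
    - [[0.02, 0, -0.01], [0, 0, 0], 1]
    - [[0.01, 0, -0.03], [0, 0, 0], 1]
    - [[0, 0, -0.04], [0, 0, 0], 1]
    - [[0, 0, -0.03], [0, 0, 0], 1]
    - [[0, 0, 0], [0, 0, 0], 1]

```text
time: 48.85
tool_pos: [471.3, 195.1, 134.1]
tcp_rot: [-180.0, -0.3, 179.5]
ft_force: [1.2, -0.7, -0.6]
finger_gap: 0.0
```

```bash
python3 st.py; python3 prof.py; python3 vis.py 17; python3 - <<'E'
from h import *
a=cv2.imread("pics/scene0.png").astype(int);b=cv2.imread("pics/s17.png").astype(int)
d=(cv2.GaussianBlur(np.abs(a-b).max(2).astype(np.uint8),(5,5),0)>35).astype(np.uint8)
n,_,st,c=cv2.connectedComponentsWithStats(d)
for i in range(1,n):
    if st[i,4]>15: print(st[i].tolist(),c[i])
E
```

```text
48.85 F [ 1.18 -0.67 -0.58] M [-0.03  0.   -0.04] [471.35 195.1  134.09] [-179.96   -0.26  179.48] 0.007363270297238848
-15 hhhhhihhhhhhhhhhhhhhhhhhhhhhhhhhhhhhhhhhhhhhhhhhhhhhhhhhiiiiiiiiiiiiiiiiiiiiiiiiiiiiijjjjjjjiiiiijjjjijijiiiiiiiiiijjiiiiiiiiiiiiiiiiiiiiiiiijjiiiiiiiiiiiiijjjiiihgfedccbbaaaaabbbbbbbbbbbbbb
15 hhhhhhhhhhhhhhhhhhhhhhhhhhhhhhhhhhhhhhhhhhhhhhhhhhhhhiiiiiiiiiiiiiiiiiiiiiiiiiiijjiiiiiiiiiiiiiiijjjjiiiiiiiiiiiiiijjiiiiijjjiiiiiijjjiiiiiiiiiiiiijjjjiiiiijjjjiihhgfedcbbaaaaabbccddddddcccc
[117, 0, 4, 5, 17] [118.47   1.65]
[150, 0, 19, 10, 87] [159.47   3.02]
[169, 0, 12, 8, 63] [173.7    2.95]
[169, 0, 44, 19, 302] [188.84   7.77]
[222, 0, 46, 25, 753] [245.56   9.56]
[93, 0, 271, 229, 13744] [249.41 125.44]
[322, 0, 42, 20, 439] [340.62   5.95]
[174, 7, 42, 39, 729] [193.64  25.06]
[149, 14, 19, 10, 61] [159.98  18.05]
[107, 26, 28, 47, 610] [119.01  48.23]
[134, 41, 26, 16, 254] [145.5   47.84]
[157, 55, 10, 14, 59] [161.07  61.41]
[148, 67, 9, 6, 31] [152.58  70.03]
[131, 110, 7, 9, 39] [134.72 113.51]
[27, 114, 111, 105, 3330] [ 80.26 159.73]
[285, 137, 7, 7, 27] [288.19 140.07]
[320, 183, 38, 35, 650] [338.59 199.25]
[266, 211, 18, 24, 225] [274.25 222.09]
[4, 225, 24, 41, 669] [ 17.12 247.21]
[46, 234, 142, 77, 4804] [119.86 261.49]
[190, 251, 41, 49, 1218] [210.08 274.85]
```

```bash
python3 -c "
from bench import r
print(r.hand_in(), r.sense()['time'])"
```

```text
the job is handed in; nothing more can be done
the job is handed in; nothing more can be done
```

The lid is in the housing and pushed home against the far end, and I handed the job in at about 49 s.

**What I did:** I pressed on the lid with about 5–6 N and slid it about 95 mm, to roughly 43 mm of overhang. I pinched it by its side edges, carried it over and laid its leading end on the bare ledges. After feeding it in I let go, and pushed the trailing end with the closed fingers. The fingers stopped advancing with 6.3 N against them, under the 20 N limit; my readings come only at the end of each move.

**Last checks:**
- **Lid position:** the scene camera shows it at about x = 555–665 mm. That fits its 110 mm length, with the trailing end about 6 mm out of the mouth.
- **Clearance:** the gripper is clear and nothing touches the arm.
- **Other things:** comparing the scene view before and after, I saw no change at the meter or the spool. The other changes fit the lid, the arm and its shadows, but I did not check every bench item one by one.

**What disagreed:**
- **Fingertip height:** the shut fingertip reached the lid when the reported TCP was at z = 35 mm, though the lid's top must be at least 65 mm up. I set heights by touch instead.
- **Gripper reading:** it showed about 58 mm on the 60 mm lid.
- **Camera positions:** the two cameras' positions for the housing and shelf differed by a few mm. I aligned the lid by comparing it with the housing in one view and by force. The first entry touched one side with about 3 N, and I corrected it by moving about 0.8 mm.

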